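Tighten a stiff rod-clamp bolt with the long arm of the hex key

TASK

The clamp bolt on the steering rod has been run in but still has to be tightened. Take the big hex key from the rack, where it lies long arm first, turn it round in the hand so that its short arm goes well into the bolt's hexagonal socket and its long arm lies level out to the right as seen from the robot, then press the long arm down to turn the stiff bolt about 30 degrees. Leave the key sitting in the bolt, and leave the thin key in its place on the rack.

Things in the scene. Friction and masses are not known exactly. Their poses are not given: they have to be found in the camera images.
- hex_key: Big L hex key, dark steel, 0.45 kg, 17 mm thick, 19.6 wide from above. Origin: bar centre at the bend; x along the long arm (200 mm to its end), y along the short arm (80), z up. Balances 70 mm along x. Lies z up, as the socket needs it, long arm away from the robot, across two rack bars 150 mm apart (tops 50 mm over bench, floor between 8): grip from above 35 to 115 mm along x.
- small_key: Thin L hex key, dark steel, 10 mm across flats, long arm 165 mm, short arm 50 mm, origin and axes as on the big key. Lies parallel to it on the same wooden rack, 140 mm to one side or the other. Not used: leave it there.
- socket_mouth (a point): Centre of the mouth of the bolt's socket, 130 mm above the bench, in a 47 mm steel barrel facing the robot on a fixed red stand. x points level into the socket, y left, z up (does not turn with the bolt). Hex hole, flats up and down, 2 mm wider than the big key, 42 deep, countersunk 7 mm all round in the first 9. Clamp ears 45 mm behind rise 26 mm above; rod along y, 67 mm behind, top 25 mm below.
- clamp_bolt (a joint): Turn of the clamp bolt, rad: 0 at the start, grows as it tightens, clockwise seen from the robot (a key arm on the right goes down); stop at 0.70. Stiff: takes about 1.2 N m, and stays where it is left with the key hanging in it. The key has up to about 0.1 rad of play in the hole and must go down that much further.
Mind the look-alikes: they are no part of the job. Leave any blue or orange look-alike of the hex_key alone.

How it is judged:
By the outcome, as a careful person would: the job done as asked, in the order asked, and still so for the second after the job is handed in, with the robot touching nothing.
It also fails if it takes over 59 s, if anything falls off the work surface, if the arm or the gripper's body presses on something with over 40 N, if the wrist force passes 120 N, or if a joint passes its speed limit or range.

ROBOT

A 6-joint arm with a two-finger parallel gripper is mounted at the origin on the work surface. World frame = base frame: x ahead of the robot, y to its left, z up, the work surface at z = 0. Lengths are in m, angles in rad, forces in N, time in s.
With the tool pointing down it reaches from about 0.375 to 0.9 m from the base axis. Payload 3.1 kg.
Tool frame: the origin (TCP) lies between the finger pads; the fingertips stand 14 mm ahead of it and the grasp point (between the pads) lies 5 mm behind it; z points along the fingers, y is the direction in which the jaws open and shut (so a half turn about z gives the same grasp; the last joint's range is limited). The gripper opens to 87 mm and grips with 3 to 60 N. Pads are 19 mm wide; open, the fingers measure 117 mm over their backs; the gripper's body (75 mm by 190 mm) begins 51 mm behind the grasp point.
Start: joints at [-1.446, 0.527, 1.433, -0, 1.181, -0.178], TCP at [0.186, -0.597, 0.237] pointing down, gripper open.
Joint ranges: [-3.08, 3.08], [-0.75, 2.2], [0.22, 2.44], [-1.43, 4.57], [0, 2.65], [-2.85, 2.85]. Speed limits (rad/s): [2.79, 2.79, 3.14, 3.14, 3.14, 3.14].

INTERFACE

Orientations are given as a unit quaternion [w, x, y, z].
In Python, from workcell import env gives the robot as it stands.
- The arm moves only by the shell command python3 -m creep 'ROWS' [FORCE]. ROWS is JSON, a list of rows, each an object with "delta_pos": the shift along the tool's x, y, z in m, a list of three; "dr": the turn, a rotation vector about the tool's x, y, z in degrees, a list of three; "fingers": the finger opening in m, from 0 to 0.087. In form: [{"delta_pos": [dx, dy, dz], "dr": [wx, wy, wz], "fingers": fingers}, ...]. A call has 1 to 8 rows; each row shifts and turns the pose as measured when the row begins, along the tool's axes as they then stand; what a row does not reach is not made up. A row lasts 1/12 s, in which the tool goes at most 41.7 mm and 7.16 degrees, less where a joint would pass 70% of its speed; a pose out of reach is approached as far as the arm can. A call with a gripper value outside its range is refused whole. The fingers move at their own pace and stop on an object; FORCE is the grip in N (left out, the last holds). Time passes only in rows, so rows that do not move let the fingers close. It gives the time, the measured TCP pose, the force and the opening at its end, in the units of the state.
- env.get_obs(): the state, without advancing time (a new reading comes with each control period).
- env.read_camera(name): name is "scene" or "top" or "wrist"; returns the picture (400x640x3 uint8, blue, green, red); there is no depth.
- env.camera_model(name): a dict with "camera_matrix" (3x3 intrinsics, pixels), "R" (3x3) and "t" (3): a world point X has camera coordinates R X + t. Camera axes: x right, y down, z forward; pixel columns grow to the right and rows downward; lengths in m; the calibration is good to about 2 mm. A picture is of the moment at which its call begins: read the wrist's pose just before it. camera_model takes no time and is no camera call; for the wrist camera it gives the pose at the moment of the call.
- env.sign_off(): hands the job in, once; it reports no verdict.
Trained networks look in the newest picture that a camera, given by its name, has taken for a name from the list of things; names that differ only in an ending like _2 or _b are one class to them, and where a whole thing is asked for, a point or a joint stands for the part that bears it (a point fixed in the world has none). Each returns a list of dicts, best first, with "p" (0 to 1); they miss things now and then, are a little off and sometimes report something else, mostly with a low value. They report only what shows in the picture. A call takes as long as a camera call. They do not tell look-alikes from the thing itself.
- env.find_in(camera, thing): "xyz" ([x, y, z] in m, in world coordinates, good to about 4 mm: the middle of the surface that is visible of it).
- env.silhouettes(camera, thing): "mask" (400x640 bool, what is visible of it).
- env.place_of(camera, thing): "xyz" ([x, y, z] in m, in world coordinates, good to about 4 mm: a listed point, or the origin of a listed thing).
The state is a dict: "time": time; "q": joint angles; "dq": joint speeds; "joint_torque": joint torques, N m; "ee_pos": TCP position; "tcp_rot": TCP orientation; "force": force on the tool from outside, world axes, zero at the start; "ft_torque": the same for the moment, N m; "finger_gap": opening from 0.0 (shut) to 1.0 (fully open).
Only numpy, scipy, OpenCV 4.12 (cv2) and the standard library are available. Lean on these libraries where they do the work, as an engineer would, in place of code of your own. Each camera call takes 0.05 s, during which the arm holds its last target.

## Working session

There is one attempt and no reset: what is moved stays moved. The work goes in short steps, Python scripts to look and compute and a shell command to move; the robot and the scene stay as the last step left them, time stands still between calls to the robot, and variables do not carry over. Pictures are saved under pics/ and viewed, and the job is handed in when it is done.

```bash
ls; mkdir -p pics; python3 - <<'E'
from workcell import env
import cv2
o=env.get_obs(); print({k:(v if not hasattr(v,'round') else v.round(4)) for k,v in o.items()})
for c in ["scene","top","wrist"]:
    im=env.read_camera(c); cv2.imwrite(f"pics/{c}0.png",im)
    m=env.camera_model(c); print(c,m)
    for t in ["hex_key","small_key","socket_mouth"]:
        for r in env.place_of(c,t)[:4]: print(c,t,r)
print(env.get_obs()["time"])
E
```

```text
pics
{'time': 0.0, 'q': array([-1.4465,  0.5285,  1.4339, -0.    ,  1.1814, -0.1785]), 'dq': array([ 0.0019,  0.0019, -0.0003,  0.0012, -0.001 ,  0.001 ]), 'joint_torque': array([-4.00000e-04, -4.40044e+01, -1.76595e+01,  6.33000e-02,
        5.82000e-02, -2.00000e-04]), 'ee_pos': array([ 0.1863, -0.5959,  0.2356]), 'tcp_rot': array([-0.0011,  0.9886,  0.1508,  0.    ]), 'force': array([ 0.8533,  0.5851, -0.4119]), 'ft_torque': array([ 0.0516, -0.0498, -0.0083]), 'finger_gap': 1.0003500683366755}
scene {'camera_matrix': array([[505.98941974,   0.        , 332.20137899],
       [  0.        , 505.98941974, 193.63785599],
       [  0.        ,   0.        ,   1.        ]]), 'R': array([[ 0.18864984,  0.98203292, -0.00475219],
       [ 0.70477676, -0.13875527, -0.69572745],
       [-0.68388665,  0.12789964, -0.71829014]]), 't': array([-0.26245296, -0.21426613,  1.5476395 ])}
scene hex_key {'xyz': [0.4203, 0.289, 0.0611], 'p': 0.9}
scene hex_key {'xyz': [0.3455, 0.3318, 0.0144], 'p': 0.67}
scene hex_key {'xyz': [0.2651, 0.5129, 0.0094], 'p': 0.59}
scene small_key {'xyz': [0.4157, 0.1508,
[... 479 characters left out ...]
yz': [0.4157, 0.2893, 0.0588], 'p': 0.81}
top hex_key {'xyz': [0.2711, 0.5095, 0.0142], 'p': 0.79}
top hex_key {'xyz': [0.3426, 0.3335, 0.0083], 'p': 0.72}
top small_key {'xyz': [0.4132, 0.1537, 0.0556], 'p': 0.56}
top socket_mouth {'xyz': [0.6131, -0.1334, 0.1279], 'p': 0.55}
wrist {'camera_matrix': array([[277.10943641,   0.        , 319.45832062],
       [  0.        , 277.10943641, 201.66254429],
       [  0.        ,   0.        ,   1.        ]]), 'R': array([[ 2.98474323e-01, -9.54417661e-01,  7.79618331e-05],
       [-9.16202429e-01, -2.86500417e-01,  2.80161776e-01],
       [-2.67369011e-01, -8.36925253e-02, -9.59952797e-01]]), 't': array([-0.6255717 , -0.0343643 ,  0.39041863])}
0.6
```

View pics/scene0.png

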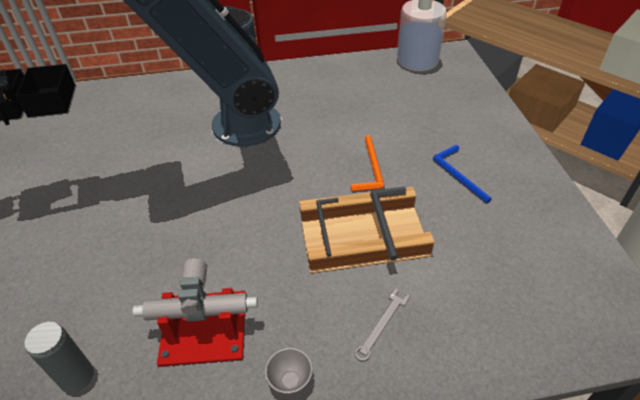

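View pics/top0.png

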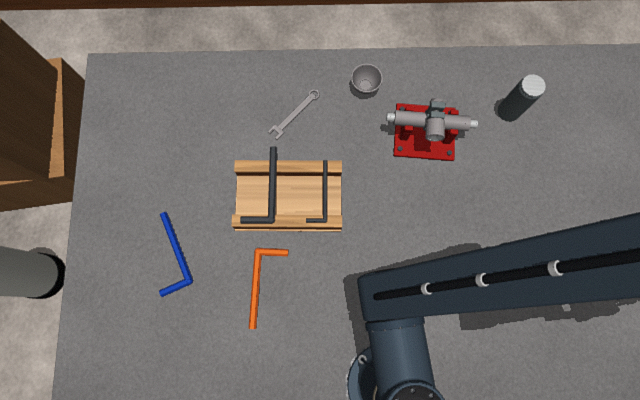

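The scene view shows the big dark key on the rack (bend about 377,192, long arm to 391,258). The thin key is to its right (320,203), and the orange and blue look-alikes lie off the rack. The red stand with its barrel is at about (195,270). Next I refine the poses.

```bash
cat > h.py <<'E'
import numpy as np, cv2
from workcell import env
from scipy.spatial.transform import Rotation as Ro
def ray(m,uv,z):
    uv=np.atleast_2d(uv).astype(float)
    K,R,t=m["camera_matrix"],m["R"],m["t"]
    d=(np.c_[uv,np.ones(len(uv))]@np.linalg.inv(K).T)@R
    c=-R.T@t
    s=(z-c[2])/d[:,2]
    return c+d*s[:,None]
def proj(m,X):
    X=np.atleast_2d(X); p=(X@m["R"].T+m["t"])@m["camera_matrix"].T
    return p[:,:2]/p[:,2:]
def tool():
    o=env.get_obs(); q=o["tcp_rot"]; return o,np.array(o["ee_pos"]),Ro.from_quat([q[1],q[2],q[3],q[0]])
E
cat > meas.py <<'E'
from h import *
for c in ["scene","top"]:
    im=env.read_camera(c); m=env.camera_model(c)
    for t in ["hex_key","clamp_bolt"]:
        for i,r in enumerate(env.silhouettes(c,t)[:4]):
            v,u=np.nonzero(r["mask"]); w=ray(m,np.c_[u,v],0.0585 if t=="hex_key" else 0.13)
            rect=cv2.minAreaRect(w[:,:2].astype(np.float32)*1000)
            print(c,t,round(r["p"],2),len(u),"px",u.min(),u.max(),v.min(),v.max(),"rect",np.round(rect[0],1),np.round(rect[1],1),round(rect[2],2))
            if t=="hex_key":
                # long-arm axis: per x-slice median of y for x in .45...58
                for x0,x1 in [(.45,.6)]:
                    s=w[(w[:,0]>x0)&(w[:,0]<x1)]
                    if len(s)>20:
                        p=np.polyfit(s[:,0],s[:,1],1); print("   slope deg",np.degrees(np.arctan(p[0])),"y at .49",np.polyval(p,.49),"x range",w[:,0].min(),w[:,0].max(),"y",w[:,1].min(),w[:,1].max())
    hsv=cv2.cvtColor(im,cv2.COLOR_BGR2HSV)
    red=(((hsv[...,0]<6)|(hsv[...,0]>174))&(hsv[...,1]>180)&(hsv[...,2]>80)).astype(np.uint8)
    n,l,st,ce=cv2.connectedComponentsWithStats(red)
    for k in range(1,n):
        if st[k,4]>200: print(c,"red",st[k],ce[k].round())
print(env.get_obs()["time"])
E
python3 meas.py; python3 - <<'E'
import cv2
a=cv2.imread('pics/top0.png')[80:180,370:500]; cv2.imwrite('pics/topcrop.png',cv2.resize(a,None,fx=6,fy=6,interpolation=cv2.INTER_CUBIC))
E
```

```text
scene hex_key 0.95 673 px 433 491 144 202 rect [391.  523.2] [221.6  89.2] 1.9
   slope deg 19.53086130027992 y at .49 0.5594213441601809 x range 0.27891662550673446 0.5006709637756528 y 0.4764691443613968 0.571063016291699
scene hex_key 0.65 749 px 370 405 187 259 rect [503.6 294.7] [ 84.7 228.5] 68.47
   slope deg -1.009860545937267 y at .49 0.29040458532298913 x range 0.4065834028788181 0.6228319539497367 y 0.27882710254692206 0.37373893722252716
scene hex_key 0.56 626 px 351 384 135 190 rect [308.8 318.3] [ 80.7 221.9] 66.49
scene clamp_bolt 0.65 470 px 182 207 258 286 rect [ 627.6 -133.1] [49.1 69.9] 83.78
scene red [219   0  32  12 221] [237.   4.]
scene red [ 256    0  152   61 6548] [325.  25.]
scene red [ 557    0   83   33 1873] [599.  12.]
scene red [ 157  313   87   53 3481] [201. 340.]
top hex_key 0.77 673 px 160 191 213 294 rect [337.8 536. ] [209.  78.] 2.67
top hex_key 0.75 760 px 240 276 147 224 rect [513.7 321.6] [ 90.3 212. ] 86.03
   slope deg -1.3439929783328828 y at .49 0.29021000668076835 x range 0.4060360129179408 0.6174942262915112 y 0.2793216321101718 0.3729529508540381
top hex_key 0.73 831 px 248 287 247 329 rect [242.4 300.2] [ 86.7 203.8] 85.75
top clamp_bolt 0.91 404 px 426 444 118 140 rect [ 632.1 -134.3] [46.2 61.8] 85.91
top red [ 394  126   61   35 1253] [421. 146.]
0.9
```

View pics/topcrop.png

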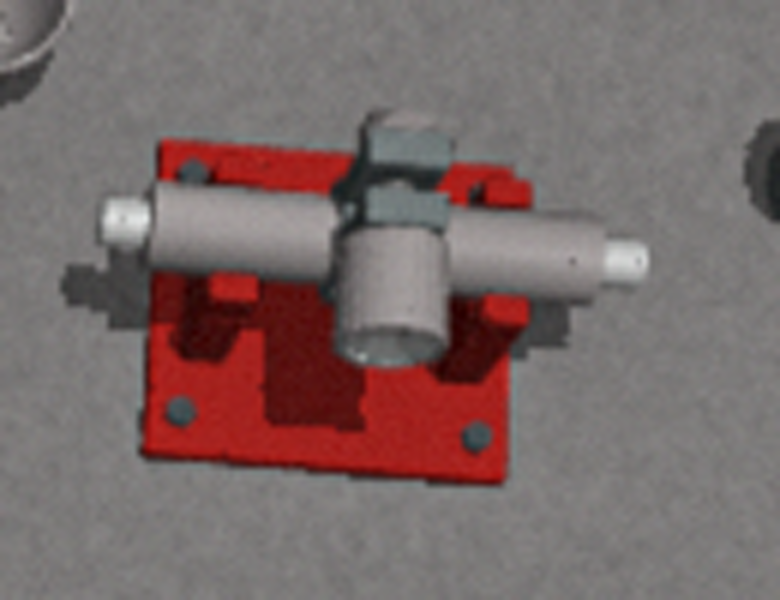

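```bash
python3 - <<'E'
from h import *
m=env.camera_model("top")
f=lambda L:np.array(L)/6.+[370,80]-0.4
for L,z in [([(125,222),(625,262)],.093),([(145,458),(505,485)],.005),([(160,142),(515,165)],.01),([(160,142),(145,458)],.008),([(180,410),(477,436)],.012)]:
    w=ray(m,f(L),z); d=w[1]-w[0]; print(w.round(4).tolist(),np.degrees(np.arctan2(d[1],d[0])))
ms=env.camera_model("scene")
w=ray(ms,[(138,310),(252,302)],.093); d=w[1]-w[0]; print(w.round(4).tolist(),np.degrees(np.arctan2(d[1],d[0])))
w=ray(ms,[(160,363),(243,359)],.0); d=w[1]-w[0]; print(np.degrees(np.arctan2(d[1],d[0])))
E
```

```text
[[0.6844, -0.0285, 0.093], [0.6613, -0.2487, 0.093]] -96.0101754993169
[[0.604, -0.0471, 0.005], [0.5876, -0.2147, 0.005]] -95.60167504083273
[[0.7617, -0.0622, 0.01], [0.7465, -0.2316, 0.01]] -95.10709312627118
[[0.7626, -0.0626, 0.008], [0.603, -0.0465, 0.008]] 174.24353605924358
[[0.625, -0.0635, 0.012], [0.6095, -0.2015, 0.012]] -96.38163902917427
[[0.6702, -0.2483, 0.093], [0.6949, -0.0275, 0.093]] 83.62009856778771
81.9265185322933
```

```bash
cat >> h.py <<'E'
def plan(target,yawdeg,n,tilt=None):
    """constant body row, n times, to bring TCP to target with tool down & x-axis at yaw"""
    o,p,R=tool()
    Rt=Ro.from_euler('z',yawdeg,degrees=True)*Ro.from_euler('x',180,degrees=True)
    if tilt is not None: Rt=tilt*Rt
    return plan2(np.array(target),Rt,n)
def plan2(target,Rt,n):
    o,p,R=tool()
    w=(R.inv()*Rt).as_rotvec()/n
    S=np.zeros((3,3)); 
    for k in range(n): S+=(R*Ro.from_rotvec(w*k)).as_matrix()
    dp=np.linalg.solve(S,target-p)
    print("t",round(o["time"],2),"pos",p.round(4),"row x%d"%n,dp.round(4).tolist(),np.degrees(w).round(2).tolist(),"|dp|",round(np.linalg.norm(dp),4))
def st():
    o,p,R=tool(); M=R.as_matrix()
    print("t",round(o["time"],2),"pos",p.round(4),"yaw",np.degrees(np.arctan2(M[1,0],M[0,0])).round(2),"toolz",M[:,2].round(3),"F",np.round(o["force"],1),"T",np.round(o["ft_torque"],2),"gap",round(o["finger_gap"]*.087,4),"q",np.round(o["q"],2))
E
python3 -c "
from h import *
st(); plan([.42,-.4,.26],65,8)"
```

```text
t 0.9 pos [ 0.1864 -0.5966  0.2366] yaw 17.35 toolz [ 0. -0. -1.] F [-0.  -0.4  0.5] T [0.02 0.02 0.04] gap 0.087 q [-1.45  0.53  1.43 -0.    1.18 -0.18]
t 0.9 pos [ 0.1864 -0.5966  0.2366] row x8 [0.0392, -0.0013, -0.0029] [0.0, 0.0, -5.96] |dp| 0.0394
```

```bash
python3 -m creep '[{"delta_pos":[0.039,-0.001,-0.003],"dr":[0,0,-6],"fingers":0.087},{"delta_pos":[0.039,-0.001,-0.003],"dr":[0,0,-6],"fingers":0.087},{"delta_pos":[0.039,-0.001,-0.003],"dr":[0,0,-6],"fingers":0.087},{"delta_pos":[0.039,-0.001,-0.003],"dr":[0,0,-6],"fingers":0.087},{"delta_pos":[0.039,-0.001,-0.003],"dr":[0,0,-6],"fingers":0.087},{"delta_pos":[0.039,-0.001,-0.003],"dr":[0,0,-6],"fingers":0.087},{"delta_pos":[0.039,-0.001,-0.003],"dr":[0,0,-6],"fingers":0.087},{"delta_pos":[0.039,-0.001,-0.003],"dr":[0,0,-6],"fingers":0.087}]'
python3 -c "
from h import *
st(); plan([.51,-.12,.26],118,8)"
```

```text
time: 1.57
ee_pos: [0.421, -0.4043, 0.2595]
tcp_rot: [0.004, 0.836, 0.549, -0.002]
force: [0.4, -0.6, -0.0]
finger_gap: 0.998
t 1.57 pos [ 0.421  -0.4043  0.2595] yaw 66.62 toolz [ 0.001 -0.009 -1.   ] F [ 0.4 -0.6 -0. ] T [-0.04 -0.12  0.01] gap 0.0869 q [-0.95  0.44  1.52 -0.    1.17 -0.54]
t 1.57 pos [ 0.421  -0.4043  0.2595] row x8 [0.0369, 0.0109, -0.0002] [0.01, 0.07, -6.42] |dp| 0.0385
```

```bash
python3 -m creep '[{"delta_pos":[0.037,0.011,0],"dr":[0,0,-6.4],"fingers":0.087},{"delta_pos":[0.037,0.011,0],"dr":[0,0,-6.4],"fingers":0.087},{"delta_pos":[0.037,0.011,0],"dr":[0,0,-6.4],"fingers":0.087},{"delta_pos":[0.037,0.011,0],"dr":[0,0,-6.4],"fingers":0.087},{"delta_pos":[0.037,0.011,0],"dr":[0,0,-6.4],"fingers":0.087},{"delta_pos":[0.037,0.011,0],"dr":[0,0,-6.4],"fingers":0.087},{"delta_pos":[0.037,0.011,0],"dr":[0,0,-6.4],"fingers":0.087},{"delta_pos":[0.037,0.011,0],"dr":[0,0,-6.4],"fingers":0.087}]'
python3 -c "
from h import *
st(); plan([.487,.17,.25],170,8)"
```

```text
time: 2.23
ee_pos: [0.5149, -0.1063, 0.2587]
tcp_rot: [0.009, 0.496, 0.868, -0.003]
force: [0.2, 0.7, 0.7]
finger_gap: 1.0
t 2.23 pos [ 0.5149 -0.1063  0.2587] yaw 120.47 toolz [ 0.013 -0.015 -1.   ] F [0.2 0.7 0.7] T [ 0.03 -0.21 -0.03] gap 0.087 q [-0.41  0.36  1.66 -0.01  1.1  -0.94]
t 2.23 pos [ 0.5149 -0.1063  0.2587] row x8 [0.0247, 0.0259, 0.0008] [-0.04, 0.14, -6.19] |dp| 0.0358
```

```bash
python3 -m creep '[{"delta_pos":[0.025,0.026,0.001],"dr":[0,0.1,-6.2],"fingers":0.087},{"delta_pos":[0.025,0.026,0.001],"dr":[0,0.1,-6.2],"fingers":0.087},{"delta_pos":[0.025,0.026,0.001],"dr":[0,0.1,-6.2],"fingers":0.087},{"delta_pos":[0.025,0.026,0.001],"dr":[0,0.1,-6.2],"fingers":0.087},{"delta_pos":[0.025,0.026,0.001],"dr":[0,0.1,-6.2],"fingers":0.087},{"delta_pos":[0.025,0.026,0.001],"dr":[0,0.1,-6.2],"fingers":0.087},{"delta_pos":[0.025,0.026,0.001],"dr":[0,0.1,-6.2],"fingers":0.087},{"delta_pos":[0.025,0.026,0.001],"dr":[0,0.1,-6.2],"fingers":0.087}]'
python3 -c "
from h import *
st(); plan([.487,.290,.17],178.8,6)"
```

```text
time: 2.9
ee_pos: [0.4813, 0.1859, 0.2492]
tcp_rot: [0.005, 0.064, 0.998, -0.003]
force: [0.5, 0.5, -0.2]
finger_gap: 1.0
t 2.9 pos [0.4813 0.1859 0.2492] yaw 172.66 toolz [ 0.01  -0.006 -1.   ] F [ 0.5  0.5 -0.2] T [ 0.1  -0.15  0.02] gap 0.087 q [ 0.16  0.36  1.69 -0.01  1.08 -1.28]
t 2.9 pos [0.4813 0.1859 0.2492] row x6 [0.0006, 0.0174, 0.0132] [-0.05, 0.1, -1.02] |dp| 0.0218
```

```bash
python3 -m creep '[{"delta_pos":[0,0.017,0.013],"dr":[0,0.1,-1],"fingers":0.087},{"delta_pos":[0,0.017,0.013],"dr":[0,0.1,-1],"fingers":0.087},{"delta_pos":[0,0.017,0.013],"dr":[0,0.1,-1],"fingers":0.087},{"delta_pos":[0,0.017,0.013],"dr":[0,0.1,-1],"fingers":0.087},{"delta_pos":[0,0.017,0.013],"dr":[0,0.1,-1],"fingers":0.087},{"delta_pos":[0,0.017,0.013],"dr":[0,0.1,-1],"fingers":0.087}, {"delta_pos":[0,0,0],"dr":[0,0,0],"fingers":0.087}]'
python3 - <<'E'
from h import *
st(); plan([.487,.290,.0535],178.8,6)
im=env.read_camera("wrist"); m=env.camera_model("wrist"); cv2.imwrite("pics/w1.png",im)
for r in env.place_of("wrist","hex_key"): print(r)
for r in env.silhouettes("wrist","hex_key")[:3]:
    v,u=np.nonzero(r["mask"]); w=ray(m,np.c_[u,v],0.0585)
    s=w[(w[:,0]>.44)&(w[:,0]<.6)&(abs(w[:,1]-.29)<.03)]
    if len(s)>50:
        p=np.polyfit(s[:,0],s[:,1],1); print(r["p"],"slope",np.degrees(np.arctan(p[0])),"y@.487",np.polyval(p,.487),"x",w[:,0].min(),w[:,0].max(),"y",w[:,1].min(),w[:,1].max())
E
```

```text
time: 3.48
ee_pos: [0.4848, 0.3, 0.17]
tcp_rot: [0.001, 0.002, 1.0, -0.001]
force: [-0.4, -0.7, -0.9]
finger_gap: 1.0
t 3.48 pos [0.4848 0.3    0.17  ] yaw 179.8 toolz [ 0.003 -0.002 -1.   ] F [-0.4 -0.7 -0.9] T [ 0.11 -0.13  0.01] gap 0.087 q [ 0.36  0.54  1.64 -0.    0.96 -1.21]
t 3.48 pos [0.4848 0.3    0.17  ] row x6 [-0.0004, -0.0016, 0.0194] [-0.02, 0.03, 0.17] |dp| 0.0195
{'xyz': [0.4187, 0.2879, 0.0552], 'p': 0.86}
{'xyz': [0.3399, 0.3318, 0.0098], 'p': 0.86}
```

View pics/w1.png

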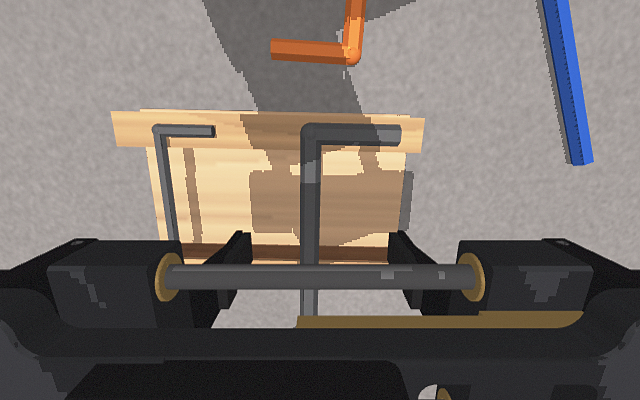

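The wrist view shows the big key between the open fingers, with its bend at about (311,135), its long arm running down column 311, and its short arm to the right (400,135). The thin key is at (160,130).

```bash
python3 - <<'E'
from h import *
m=env.camera_model("wrist")
im=cv2.imread("pics/w1.png"); g=cv2.cvtColor(im,cv2.COLOR_BGR2GRAY)
for v in (155,165,180,190,225,240): print(v,g[v,294:326].tolist())
print(ray(m,[(301.5,180),(319,180),(303,240),(318.5,240),(311,133),(400,135)],.0585).round(4))
E
```

```text
155 [144, 144, 145, 143, 147, 153, 74, 57, 60, 60, 59, 75, 73, 72, 75, 72, 74, 70, 72, 74, 75, 71, 60, 61, 59, 56, 53, 137, 155, 240, 231, 229]
165 [229, 229, 228, 225, 231, 239, 86, 45, 53, 86, 76, 120, 117, 114, 113, 113, 113, 114, 112, 113, 115, 106, 71, 75, 77, 74, 70, 159, 143, 233, 224, 222]
180 [146, 143, 146, 145, 148, 153, 92, 80, 78, 82, 90, 117, 113, 113, 115, 111, 115, 112, 112, 115, 115, 94, 76, 78, 77, 73, 94, 154, 149, 144, 145, 144]
190 [143, 144, 144, 143, 144, 153, 48, 56, 58, 58, 62, 74, 71, 71, 72, 71, 74, 73, 72, 75, 72, 61, 59, 61, 57, 56, 104, 151, 145, 144, 142, 143]
225 [137, 137, 137, 137, 139, 148, 48, 58, 63, 61, 68, 77, 72, 72, 75, 73, 74, 71, 73, 74, 71, 59, 60, 60, 57, 78, 146, 140, 134, 137, 135, 137]
240 [206, 206, 207, 210, 222, 133, 47, 60, 64, 61, 69, 76, 76, 74, 75, 74, 73, 75, 75, 75, 67, 63, 61, 57, 56, 122, 139, 134, 136, 136, 134, 136]
[[0.4641 0.2795 0.0585]
 [0.4642 0.2963 0.0585]
 [0.5269 0.2795 0.0585]
 [0.527  0.2954 0.0585]
 [0.4202 0.2892 0.0585]
 [0.4225 0.3709 0.0585]]
```

```bash
python3 -c "
from h import *
plan([.489,.288,.0535],178.6,7)"
```

```text
t 3.63 pos [0.4859 0.2976 0.1724] row x7 [-0.0004, -0.0013, 0.017] [-0.02, 0.05, 0.15] |dp| 0.017
```

```bash
python3 -m creep '[{"delta_pos":[0,-0.002,0.017],"dr":[0,0,0.2],"fingers":0.087},{"delta_pos":[0,-0.002,0.017],"dr":[0,0,0.2],"fingers":0.087},{"delta_pos":[0,-0.001,0.017],"dr":[0,0,0.2],"fingers":0.087},{"delta_pos":[0,-0.001,0.017],"dr":[0,0,0.2],"fingers":0.087},{"delta_pos":[0,-0.001,0.016],"dr":[0,0,0],"fingers":0.087},{"delta_pos":[0,-0.001,0.015],"dr":[0,0,0],"fingers":0.087},{"delta_pos":[0,0,0],"dr":[0,0,0],"fingers":0.087}]'
python3 -c "
from h import *
st(); plan([.489,.288,.0535],178.6,2)"
```

```text
time: 4.22
ee_pos: [0.4946, 0.2836, 0.0799]
tcp_rot: [0.012, 0.015, 1.0, 0.001]
force: [-0.9, -0.2, 0.7]
finger_gap: 1.001
t 4.22 pos [0.4946 0.2836 0.0799] yaw 178.3 toolz [ 0.024  0.001 -1.   ] F [-0.9 -0.2  0.7] T [ 0.04 -0.08  0.02] gap 0.0871 q [ 0.33  0.67  1.71 -0.01  0.74 -1.21]
t 4.22 pos [0.4946 0.2836 0.0799] row x2 [0.0031, 0.0021, 0.0132] [0.06, 0.68, -0.15] |dp| 0.0137
```

```bash
python3 -m creep '[{"delta_pos":[0.003,0.002,0.013],"dr":[0,0.7,0],"fingers":0.087},{"delta_pos":[0.002,0.002,0.012],"dr":[0,0.6,0],"fingers":0.087},{"delta_pos":[0,0,0],"dr":[0,0,0],"fingers":0.087}]'
python3 -c "
from h import *
st(); plan([.489,.288,.0535],178.6,1)"
```

```text
time: 4.47
ee_pos: [0.4925, 0.2867, 0.0563]
tcp_rot: [0.002, 0.017, 1.0, 0.002]
force: [-0.9, 0.2, 0.1]
finger_gap: 0.998
t 4.47 pos [0.4925 0.2867 0.0563] yaw 178.1 toolz [ 0.004  0.004 -1.   ] F [-0.9  0.2  0.1] T [ 0.1  -0.16 -0.01] gap 0.0868 q [ 0.33  0.72  1.71  0.    0.71 -1.21]
t 4.47 pos [0.4925 0.2867 0.0563] row x1 [0.0036, 0.0012, 0.0028] [0.22, 0.23, -0.5] |dp| 0.0047
```

Close to the target, so I make a small correction and close.

```bash
python3 -m creep '[{"delta_pos":[0.002,0.001,0.003],"dr":[0.2,0.2,-0.4],"fingers":0.087},{"delta_pos":[0,0,0],"dr":[0,0,0],"fingers":0.01},{"delta_pos":[0,0,0],"dr":[0,0,0],"fingers":0.01},{"delta_pos":[0,0,0],"dr":[0,0,0],"fingers":0.01},{"delta_pos":[0,0,0],"dr":[0,0,0],"fingers":0.01},{"delta_pos":[0,0,0],"dr":[0,0,0],"fingers":0.01},{"delta_pos":[0,0,0],"dr":[0,0,0],"fingers":0.01},{"delta_pos":[0,0,0],"dr":[0,0,0],"fingers":0.01}]' 55
python3 -c "
from h import *
st()"
```

```text
time: 5.13
ee_pos: [0.4919, 0.289, 0.0552]
tcp_rot: [0.002, 0.012, 1.0, 0.001]
force: [0.3, -0.4, 0.4]
finger_gap: 0.557
t 5.13 pos [0.4919 0.289  0.0552] yaw 178.6 toolz [ 0.004  0.001 -1.   ] F [ 0.3 -0.4  0.4] T [ 0.1  -0.16 -0.02] gap 0.0485 q [ 0.34  0.72  1.71 -0.    0.71 -1.21]
```

```bash
python3 -m creep '[{"delta_pos":[0,0,0],"dr":[0,0,0],"fingers":0.01},{"delta_pos":[0,0,0],"dr":[0,0,0],"fingers":0.01},{"delta_pos":[0,0,0],"dr":[0,0,0],"fingers":0.01},{"delta_pos":[0,0,0],"dr":[0,0,0],"fingers":0.01},{"delta_pos":[0,0,0],"dr":[0,0,0],"fingers":0.01},{"delta_pos":[0,0,0],"dr":[0,0,0],"fingers":0.01},{"delta_pos":[0,0,0],"dr":[0,0,0],"fingers":0.01},{"delta_pos":[0,0,0],"dr":[0,0,0],"fingers":0.01}]' 55
python3 -c "
from h import *
st()"
```

```text
time: 5.8
ee_pos: [0.4921, 0.2892, 0.0555]
tcp_rot: [0.002, 0.012, 1.0, 0.001]
force: [0.2, 0.3, 0.2]
finger_gap: 0.22
t 5.8 pos [0.4921 0.2892 0.0555] yaw 178.58 toolz [ 0.005  0.002 -1.   ] F [0.2 0.3 0.2] T [ 0.12 -0.09 -0.02] gap 0.0192 q [ 0.34  0.72  1.71  0.    0.71 -1.21]
```

```bash
python3 -m creep '[{"delta_pos":[0,0,0],"dr":[0,0,0],"fingers":0.01},{"delta_pos":[0,0,-0.01],"dr":[0,0,0],"fingers":0.01},{"delta_pos":[0,0,-0.02],"dr":[0,0,0],"fingers":0.01},{"delta_pos":[0,0,-0.02],"dr":[0,0,0],"fingers":0.01},{"delta_pos":[0,0,-0.02],"dr":[0,0,0],"fingers":0.01},{"delta_pos":[0,0,-0.02],"dr":[0,0,0],"fingers":0.01},{"delta_pos":[0,0,-0.02],"dr":[0,0,0],"fingers":0.01},{"delta_pos":[0,0,0],"dr":[0,0,0],"fingers":0.01}]' 58
python3 - <<'E'
from h import *
st()
for c in ("wrist","scene"): cv2.imwrite(f"pics/{c}2.png",env.read_camera(c))
E
```

```text
time: 6.47
ee_pos: [0.4863, 0.2866, 0.1671]
tcp_rot: [-0.005, 0.012, 1.0, -0.002]
force: [0.3, -0.2, -3.5]
finger_gap: 0.219
t 6.47 pos [0.4863 0.2866 0.1671] yaw 178.64 toolz [-0.01  -0.005 -1.   ] F [ 0.3 -0.2 -3.5] T [ 0.1  -0.25 -0.03] gap 0.0191 q [ 0.34  0.54  1.65 -0.    0.97 -1.21]
```

View pics/wrist2.png

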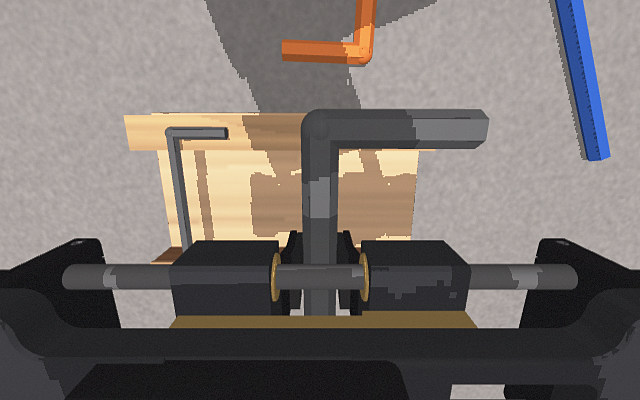

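View pics/scene2.png

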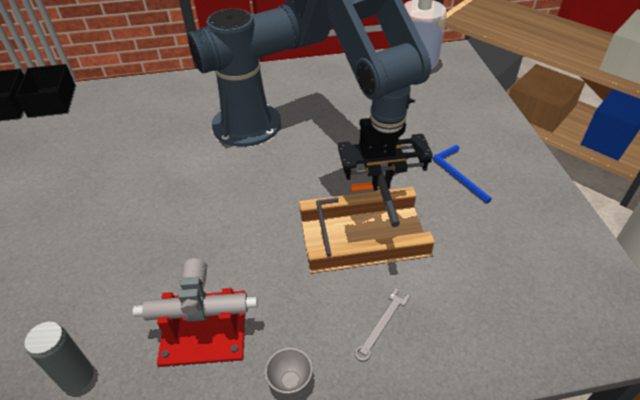

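The key is held level: bend at about (320,128), short arm out to (488,128). The thin key stays on the rack at (175,132). Now I measure the key in the hand.

```bash
python3 - <<'E'
from h import *
o,p,R=tool()
m=env.camera_model("wrist")
for r in env.place_of("wrist","hex_key")[:2]: print(r["p"],R.inv().apply(np.array(r["xyz"])-p).round(4))
z=p[2]+.003
for uv in [(301,180),(337.5,180),(302,220),(336,220),(488,108),(488,148),(400,109),(400,149),(320,109)]:
    w=ray(m,uv,z)[0]; print(uv,R.inv().apply(w-p).round(4))
im=cv2.imread("pics/wrist2.png"); g=cv2.cvtColor(im,cv2.COLOR_BGR2GRAY)
for v in (170,220): print(v,g[v,296:342].tolist())
for u in (360,470,480): print(u,g[100:156,u].tolist())
print(128,g[128,478:496].tolist())
E
```

```text
0.9 [ 0.0714 -0.0006 -0.0006]
0.8 [0.1429 0.0462 0.1581]
(301, 180) [ 0.0463 -0.0105 -0.0022]
(337.5, 180) [ 0.0464  0.009  -0.0023]
(302, 220) [ 0.0237 -0.0104 -0.0025]
(336, 220) [ 0.0238  0.0086 -0.0027]
(488, 108) [ 0.0829  0.0834 -0.0023]
(488, 148) [ 0.0633  0.0865 -0.0026]
(400, 109) [ 0.0825  0.0396 -0.002 ]
(400, 149) [ 0.0628  0.0411 -0.0023]
(320, 109) [ 0.0825 -0.0004 -0.0017]
170 [234, 230, 227, 234, 241, 153, 45, 62, 62, 63, 63, 63, 63, 64, 73, 72, 75, 77, 75, 75, 74, 76, 75, 74, 74, 76, 75, 76, 73, 73, 77, 73, 74, 75, 59, 62, 63, 64, 61, 63, 59, 53, 106, 239, 226, 223]
220 [141, 145, 143, 140, 144, 153, 72, 57, 60, 62, 60, 62, 63, 62, 63, 75, 71, 76, 72, 76, 70, 73, 75, 75, 72, 72, 75, 73, 73, 74, 75, 75, 75, 69, 65, 60, 63, 61, 63, 62, 58, 81, 152, 143, 141, 144]
360 [181, 181, 181, 183, 118, 101, 104, 108, 98, 67, 67, 69, 69, 70, 71, 67, 72, 68, 65, 76, 77, 80, 78, 75, 77, 77, 79, 77, 78, 78, 78, 75, 76, 77, 76, 79, 79, 75, 76, 78, 62, 58, 56, 58, 55, 57, 56, 50, 80, 211, 192, 160, 155, 157, 156, 156]
470 [166, 169, 167, 175, 174, 171, 168, 170, 177, 102, 86, 89, 93, 92, 94, 93, 90, 94, 64, 110, 119, 121, 117, 119, 119, 118, 120, 118, 118, 117, 116, 118, 119, 118, 118, 117, 118, 119, 119, 124, 103, 58, 74, 79, 81, 78, 78, 72, 61, 171, 170, 169, 168, 171, 169, 166]
480 [173, 176, 174, 169, 170, 171, 170, 172, 179, 104, 83, 91, 92, 93, 93, 92, 93, 92, 89, 110, 120, 121, 117, 120, 120, 118, 116, 118, 119, 121, 117, 118, 117, 118, 116, 117, 117, 120, 121, 125, 104, 61, 71, 71, 117, 172, 171, 166, 165, 166, 165, 164, 164, 165, 166, 168]
128 [118, 119, 119, 120, 115, 117, 119, 115, 115, 112, 172, 169, 166, 168, 165, 168, 170, 170]
```

```bash
python3 - <<'E'
from h import *
M=np.array([.612,-.1315,.130]);u=np.array([np.cos(np.radians(5.9)),-np.sin(np.radians(5.9)),0]);tx=np.array([-u[1],u[0],0])
for s in (.04,.0,-.036): print(s,(M-(.0815+s)*u-tx*.0725+u*.0007+[0,0,-.003]).round(4))
plan([.50,.17,.23],155,8)
E
```

```text
0.04 [ 0.4844 -0.1912  0.127 ]
0.0 [ 0.5242 -0.1953  0.127 ]
-0.036 [ 0.56  -0.199  0.127]
t 6.62 pos [0.4835 0.2855 0.1627] row x8 [-0.0049, -0.0139, -0.0084] [-0.08, -0.12, 2.95] |dp| 0.0169
```

```bash
python3 -m creep '[{"delta_pos":[-0.003,-0.008,-0.012],"dr":[0,0,2],"fingers":0.01},{"delta_pos":[-0.005,-0.014,-0.012],"dr":[0,0,3],"fingers":0.01},{"delta_pos":[-0.005,-0.016,-0.01],"dr":[0,-0.1,3],"fingers":0.01},{"delta_pos":[-0.005,-0.016,-0.01],"dr":[0,-0.1,3],"fingers":0.01},{"delta_pos":[-0.005,-0.016,-0.008],"dr":[0,-0.1,3],"fingers":0.01},{"delta_pos":[-0.005,-0.016,-0.008],"dr":[0,-0.1,3],"fingers":0.01},{"delta_pos":[-0.005,-0.016,-0.006],"dr":[0,-0.1,3],"fingers":0.01},{"delta_pos":[-0.005,-0.016,-0.006],"dr":[0,-0.1,3],"fingers":0.01}]'
python3 -c "
from h import *
st(); plan([.50,-.01,.24],119,8)"
```

```text
time: 7.28
ee_pos: [0.4907, 0.156, 0.2293]
tcp_rot: [-0.015, 0.223, 0.975, -0.013]
force: [-0.1, -0.7, -3.3]
finger_gap: 0.221
t 7.28 pos [0.4907 0.156  0.2293] yaw 154.18 toolz [-0.034 -0.019 -0.999] F [-0.1 -0.7 -3.3] T [ 0.01 -0.24 -0.  ] gap 0.0192 q [ 0.1   0.4   1.69 -0.02  1.08 -1.01]
t 7.28 pos [0.4907 0.156  0.2293] row x8 [-0.0148, -0.0151, -0.0012] [-0.27, -0.09, 4.4] |dp| 0.0212
```

```bash
python3 -m creep '[{"delta_pos":[-0.015,-0.015,-0.001],"dr":[-0.3,-0.1,4.4],"fingers":0.01},{"delta_pos":[-0.015,-0.015,-0.001],"dr":[-0.3,-0.1,4.4],"fingers":0.01},{"delta_pos":[-0.015,-0.015,-0.001],"dr":[-0.3,-0.1,4.4],"fingers":0.01},{"delta_pos":[-0.015,-0.015,-0.001],"dr":[-0.3,-0.1,4.4],"fingers":0.01},{"delta_pos":[-0.015,-0.015,-0.001],"dr":[-0.3,-0.1,4.4],"fingers":0.01},{"delta_pos":[-0.015,-0.015,-0.001],"dr":[-0.3,-0.1,4.4],"fingers":0.01},{"delta_pos":[-0.015,-0.015,-0.001],"dr":[-0.3,-0.1,4.4],"fingers":0.01},{"delta_pos":[-0.015,-0.015,-0.001],"dr":[-0.3,-0.1,4.4],"fingers":0.01}]'
python3 -c "
from h import *
st(); plan([.4844,-.1912,.20],84.1,8)"
```

```text
time: 7.95
ee_pos: [0.4941, -0.0226, 0.2343]
tcp_rot: [-0.005, 0.526, 0.85, -0.002]
force: [0.8, -0.7, -3.3]
finger_gap: 0.22
t 7.95 pos [ 0.4941 -0.0226  0.2343] yaw 116.5 toolz [-0.011  0.001 -1.   ] F [ 0.8 -0.7 -3.3] T [ 0.02 -0.08 -0.02] gap 0.0191 q [-0.27  0.36  1.75 -0.    1.04 -0.73]
t 7.95 pos [ 0.4941 -0.0226  0.2343] row x8 [-0.0206, -0.0057, 0.0043] [-0.07, -0.02, 4.05] |dp| 0.0218
```

```bash
python3 -m creep '[{"delta_pos":[-0.02,-0.006,0.004],"dr":[-0.1,0,4],"fingers":0.01},{"delta_pos":[-0.02,-0.006,0.004],"dr":[-0.1,0,4],"fingers":0.01},{"delta_pos":[-0.02,-0.006,0.004],"dr":[-0.1,0,4],"fingers":0.01},{"delta_pos":[-0.02,-0.006,0.004],"dr":[0,0,4],"fingers":0.01},{"delta_pos":[-0.02,-0.006,0.004],"dr":[0,0,4],"fingers":0.01},{"delta_pos":[-0.02,-0.006,0.004],"dr":[0,0,4],"fingers":0.01},{"delta_pos":[-0.02,-0.006,0.004],"dr":[0,0,4],"fingers":0.01},{"delta_pos":[-0.015,-0.006,0.004],"dr":[0,0,2],"fingers":0.01}]'
python3 -c "
from h import *
st(); plan([.4844,-.1912,.127],84.1,5)"
```

```text
time: 8.62
ee_pos: [0.4703, -0.1935, 0.196]
tcp_rot: [-0.01, 0.743, 0.669, -0.006]
force: [0.9, 0.3, -4.2]
finger_gap: 0.219
t 8.62 pos [ 0.4703 -0.1935  0.196 ] yaw 83.93 toolz [-0.022  0.008 -1.   ] F [ 0.9  0.3 -4.2] T [-0.03 -0.11  0.07] gap 0.0191 q [-0.61  0.44  1.75 -0.01  0.98 -0.5 ]
t 8.62 pos [ 0.4703 -0.1935  0.196 ] row x5 [0.0007, 0.0029, 0.0138] [-0.26, -0.06, -0.03] |dp| 0.0141
```

```bash
python3 -m creep '[{"delta_pos":[0.001,0.002,0.014],"dr":[-0.3,-0.1,0],"fingers":0.01},{"delta_pos":[0.001,0.002,0.014],"dr":[-0.3,-0.1,0],"fingers":0.01},{"delta_pos":[0.001,0.002,0.014],"dr":[-0.3,-0.1,0],"fingers":0.01},{"delta_pos":[0.001,0.002,0.014],"dr":[-0.3,0,0],"fingers":0.01},{"delta_pos":[0,0.002,0.013],"dr":[0,0,0],"fingers":0.01},{"delta_pos":[0,0,0],"dr":[0,0,0],"fingers":0.01}]'
python3 - <<'E'
from h import *
st(); plan([.4844,-.1912,.127],84.1,1)
for c in ("wrist","scene","top"):
    cv2.imwrite(f"pics/{c}3.png",env.read_camera(c))
    o,p,R=tool()
    for r in env.place_of(c,"hex_key")[:3]: print(c,r["p"],r["xyz"],R.inv().apply(np.array(r["xyz"])-p).round(4))
    for r in env.place_of(c,"socket_mouth")[:2]: print(c,"mouth",r["p"],r["xyz"])
a=cv2.imread("pics/scene3.png")[200:380,100:300]; cv2.imwrite("pics/s3c.png",cv2.resize(a,None,fx=3,fy=3,interpolation=cv2.INTER_CUBIC))
E
```

```text
time: 9.12
ee_pos: [0.4734, -0.1976, 0.1203]
tcp_rot: [-0.006, 0.75, 0.661, -0.003]
force: [-0.7, 0.1, -4.1]
finger_gap: 0.221
t 9.12 pos [ 0.4734 -0.1976  0.1203] yaw 82.76 toolz [-0.013  0.004 -1.   ] F [-0.7  0.1 -4.1] T [0.   0.08 0.04] gap 0.0192 q [-0.61  0.56  1.81 -0.01  0.79 -0.48]
t 9.12 pos [ 0.4734 -0.1976  0.1203] row x1 [0.0077, 0.0101, -0.0068] [-0.75, -0.14, -1.34] |dp| 0.0144
wrist 0.93 [0.4823, -0.1277, 0.1199] [0.0705 0.     0.0014]
wrist mouth 0.74 [0.4829, -0.1261, 0.1185]
wrist mouth 0.61 [0.6086, -0.1326, 0.1297]
scene 0.97 [0.2679, 0.5126, 0.0072] [ 0.6797 -0.2937  0.1177]
scene 0.95 [0.3428, 0.3325, 0.0105] [ 0.5103 -0.197   0.1139]
scene 0.62 [0.4829, -0.129, 0.1278] [ 0.0698 -0.0013 -0.0044]
scene mouth 0.75 [0.6112, -0.1304, 0.1274]
top 0.96 [0.3453, 0.3305, 0.0079] [ 0.5087 -0.1945  0.1164]
top 0.88 [0.2725, 0.5076, 0.0091] [ 0.6754 -0.2887  0.1155]
```

View pics/wrist3.png

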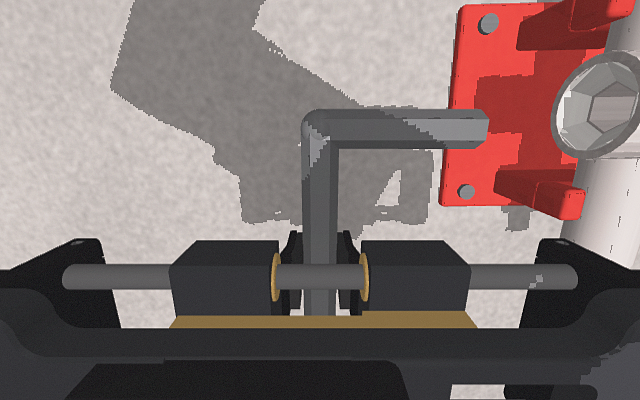

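View pics/s3c.png

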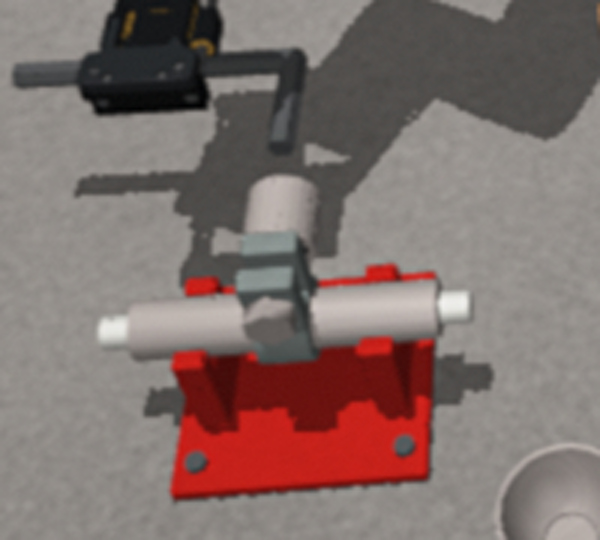

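View pics/top3.png

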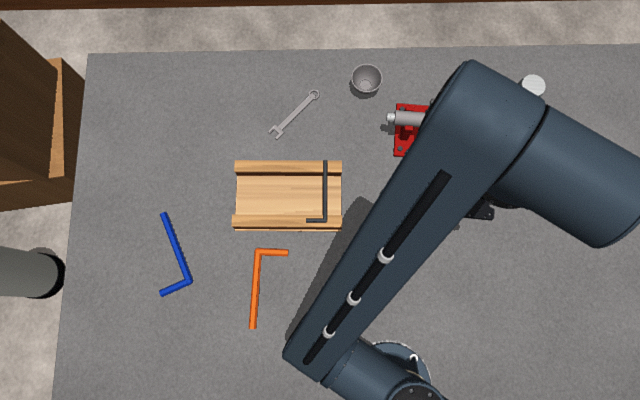

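The wrist view shows the short arm (tip 488,128) pointing towards the socket mouth, an ellipse centred at about (597,107). The key, held level, is now below and behind the socket.

```bash
python3 - <<'E'
from h import *
o,p,R=tool(); m=env.camera_model("wrist"); print(p.round(4))
print(ray(m,[(597,106)],.130).round(4))
tip=p+R.apply([.0725,.0815,-.003]); be=p+R.apply([.0725,-.0007,-.003]); print("tip",tip.round(4),proj(m,[tip,be,[.612,-.1315,.13]]).round(1))
plan([.4844,-.1912,.127],84.1,2)
# stand yaw check in wrist: plate bolts
w=ray(m,[(489,22),(466,191)],.012); d=w[1]-w[0]; print(w.round(4),np.degrees(np.arctan2(d[1],d[0])))
E
```

```text
[ 0.4757 -0.1982  0.1238]
[[ 0.6184 -0.1324  0.13  ]]
tip [ 0.5655 -0.1363  0.1262] [[480.5 128.3]
 [318.  128.3]
 [583.4 105.8]]
t 9.57 pos [ 0.4757 -0.1982  0.1238] row x2 [0.004, 0.0039, -0.0016] [-0.17, 0.03, -0.61] |dp| 0.0058
[[ 0.6316 -0.0629  0.012 ]
 [ 0.6163 -0.2045  0.012 ]] -96.15905987124863
```

```bash
python3 -m creep '[{"delta_pos":[0.004,0.004,-0.002],"dr":[-0.2,0,-0.6],"fingers":0.01},{"delta_pos":[0.004,0.004,-0.001],"dr":[-0.2,0,-0.6],"fingers":0.01},{"delta_pos":[0,0,0],"dr":[0,0,0],"fingers":0.01}]' 60
python3 -c "
from h import *
st(); plan([.4994,-.1927,.127],84,2)"
```

```text
time: 9.82
ee_pos: [0.4857, -0.1907, 0.128]
tcp_rot: [0.002, 0.742, 0.67, 0.001]
force: [0.6, -0.3, -3.9]
finger_gap: 0.224
t 9.82 pos [ 0.4857 -0.1907  0.128 ] yaw 84.16 toolz [ 0.003 -0.002 -1.   ] F [ 0.6 -0.3 -3.9] T [-0.07 -0.03  0.04] gap 0.0195 q [-0.59  0.55  1.79  0.    0.79 -0.49]
t 9.82 pos [ 0.4857 -0.1907  0.128 ] row x2 [-0.0003, 0.0069, 0.0005] [0.1, 0.05, 0.08] |dp| 0.007
```

```bash
python3 -m creep '[{"delta_pos":[0,0.007,0],"dr":[0,0,0],"fingers":0.01},{"delta_pos":[0,0.008,0],"dr":[0,0,0],"fingers":0.01},{"delta_pos":[0,0.008,0],"dr":[0,0,0],"fingers":0.01},{"delta_pos":[0,0,0],"dr":[0,0,0],"fingers":0.01}]'
python3 - <<'E'
from h import *
st(); plan([.5242,-.1953,.127],84,2)
im=env.read_camera("wrist"); m=env.camera_model("wrist")
cv2.imwrite("pics/w4.png",im)
E
```

```text
time: 10.15
ee_pos: [0.5118, -0.1928, 0.1288]
tcp_rot: [0.003, 0.742, 0.671, 0.001]
force: [0.5, -1.2, -3.3]
finger_gap: 0.219
t 10.15 pos [ 0.5118 -0.1928  0.1288] yaw 84.24 toolz [ 0.005 -0.003 -1.   ] F [ 0.5 -1.2 -3.3] T [-0.07 -0.07  0.04] gap 0.019 q [-0.56  0.58  1.73  0.    0.83 -0.46]
t 10.15 pos [ 0.5118 -0.1928  0.1288] row x2 [-0.0006, 0.0063, 0.0009] [0.16, 0.07, 0.12] |dp| 0.0064
```

View pics/w4.png

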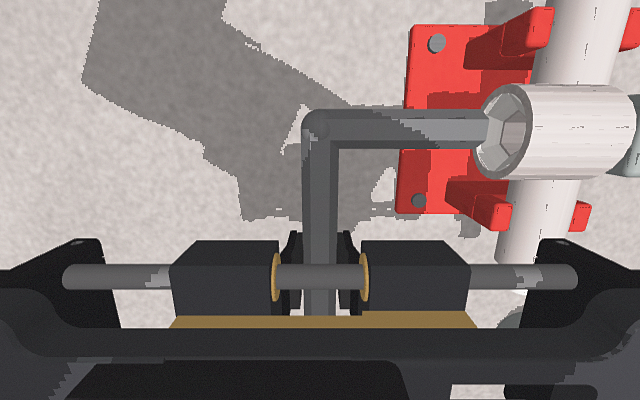

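The wrist view shows the tip entering the mouth at about (485,128). The barrel axis is at row 133, so the key is about 2 mm off in +tool x, which I correct while advancing.

```bash
python3 -m creep '[{"delta_pos":[-0.001,0.004,0.001],"dr":[0.1,0,0.1],"fingers":0.01},{"delta_pos":[-0.001,0.004,0],"dr":[0.1,0,0],"fingers":0.01},{"delta_pos":[0,0.004,0],"dr":[0,0,0],"fingers":0.01},{"delta_pos":[0,0.004,0],"dr":[0,0,0],"fingers":0.01},{"delta_pos":[0,0,0],"dr":[0,0,0],"fingers":0.01}]'
python3 - <<'E'
from h import *
st()
im=env.read_camera("wrist"); cv2.imwrite("pics/w5.png",im[50:230,260:640])
E
```

```text
time: 10.62
ee_pos: [0.5274, -0.1963, 0.1266]
tcp_rot: [-0.001, 0.742, 0.67, -0.001]
force: [0.1, 0.0, -4.0]
finger_gap: 0.218
t 10.62 pos [ 0.5274 -0.1963  0.1266] yaw 84.13 toolz [-0.003 -0.001 -1.   ] F [ 0.1  0.  -4. ] T [ 0.02 -0.08  0.03] gap 0.019 q [-0.55  0.6   1.69 -0.    0.86 -0.45]
```

View pics/w5.png

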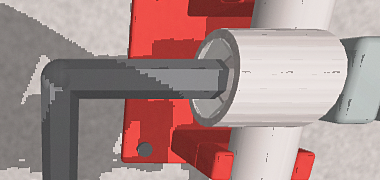

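```bash
python3 -m creep '[{"delta_pos":[0,0.004,0],"dr":[0,0,0],"fingers":0.01},{"delta_pos":[0,0.004,0],"dr":[0,0,0],"fingers":0.01},{"delta_pos":[0,0.004,0],"dr":[0,0,0],"fingers":0.01}]'
python3 -c "
from h import *
st()"
```

```text
time: 10.92
ee_pos: [0.5381, -0.1968, 0.1262]
tcp_rot: [-0.002, 0.743, 0.67, -0.002]
force: [0.3, 0.4, -4.0]
finger_gap: 0.219
t 10.92 pos [ 0.5381 -0.1968  0.1262] yaw 84.1 toolz [-0.006  0.001 -1.   ] F [ 0.3  0.4 -4. ] T [-0.01 -0.04 -0.01] gap 0.019 q [-0.54  0.61  1.66 -0.    0.88 -0.44]
```

```bash
python3 -m creep '[{"delta_pos":[0,0.004,0],"dr":[-0.2,0,0],"fingers":0.01},{"delta_pos":[0,0.004,0],"dr":[-0.1,0,0],"fingers":0.01},{"delta_pos":[0,0.004,0],"dr":[0,0,0],"fingers":0.01}]'
python3 -c "
from h import *
st()"
```

```text
time: 11.17
ee_pos: [0.5513, -0.1982, 0.1261]
tcp_rot: [-0.0, 0.743, 0.67, 0.0]
force: [-0.7, -0.1, -3.9]
finger_gap: 0.216
t 11.17 pos [ 0.5513 -0.1982  0.1261] yaw 84.1 toolz [-0.  0. -1.] F [-0.7 -0.1 -3.9] T [-0.06 -0.09 -0.01] gap 0.0188 q [-0.54  0.62  1.63  0.    0.89 -0.43]
```

```bash
python3 -m creep '[{"delta_pos":[0,0.004,0],"dr":[0,0,0],"fingers":0.01},{"delta_pos":[0,0.003,0],"dr":[0,0,0],"fingers":0.01},{"delta_pos":[0,0,0],"dr":[0,0,0],"fingers":0.01}]'
python3 - <<'E'
from h import *
st()
im=env.read_camera("wrist"); cv2.imwrite("pics/w6.png",im[50:230,260:640])
im=env.read_camera("scene"); cv2.imwrite("pics/s6.png",cv2.resize(im[200:380,100:300],None,fx=3,fy=3,interpolation=cv2.INTER_CUBIC))
E
```

```text
time: 11.42
ee_pos: [0.5605, -0.1993, 0.1262]
tcp_rot: [0.001, 0.742, 0.67, 0.0]
force: [0.2, -0.9, -4.1]
finger_gap: 0.222
t 11.42 pos [ 0.5605 -0.1993  0.1262] yaw 84.12 toolz [ 0.002 -0.    -1.   ] F [ 0.2 -0.9 -4.1] T [ 0.01 -0.08  0.  ] gap 0.0193 q [-0.53  0.63  1.61  0.    0.9  -0.43]
```

View pics/w6.png

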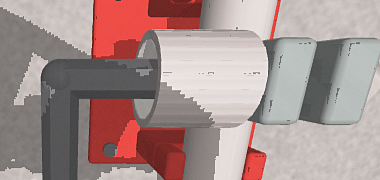

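View pics/s6.png

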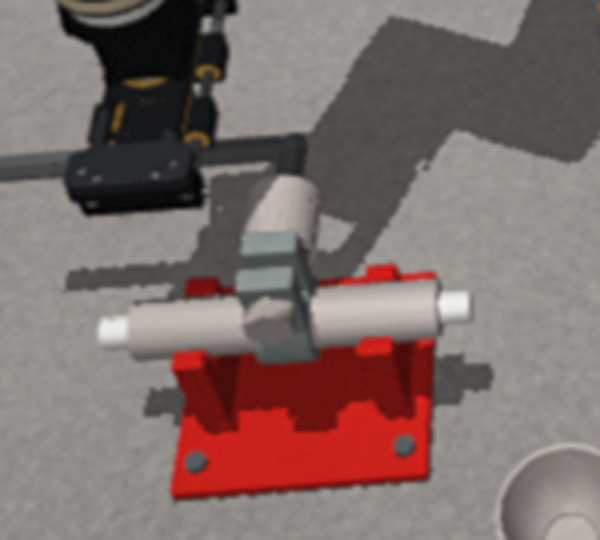

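The short arm is about 36–38 mm into the barrel with no contact force. In the crop the mouth is at column 147 and the bend at column 63. I push on a little to find the bottom.

```bash
python3 -m creep '[{"delta_pos":[0,0.002,0],"dr":[0,0,0],"fingers":0.01},{"delta_pos":[0,0.001,0],"dr":[0,0,0],"fingers":0.01},{"delta_pos":[0,0,0],"dr":[0,0,0],"fingers":0.01}]'
python3 -c "
from h import *
st()"
```

```text
time: 11.77
ee_pos: [0.5619, -0.1992, 0.1259]
tcp_rot: [-0.001, 0.742, 0.67, -0.0]
force: [0.8, -0.2, -3.9]
finger_gap: 0.216
t 11.77 pos [ 0.5619 -0.1992  0.1259] yaw 84.11 toolz [-0.001  0.001 -1.   ] F [ 0.8 -0.2 -3.9] T [-0.   -0.07  0.  ] gap 0.0188 q [-0.53  0.63  1.6  -0.    0.91 -0.43]
```

```bash
cat >> h.py <<'E'
def tilt():
    o,p,R=tool(); M=R.as_matrix()
    u=np.array([np.cos(np.radians(5.9)),-np.sin(np.radians(5.9)),0]); r=np.array([u[1],-u[0],0])
    ax=-M[:,0]  # key x
    th=np.degrees(np.arctan2(-ax[2],ax@r))
    # TCP relative to bolt axis
    d=p-np.array([.612,-.1315,.13]); 
    # grasp moment about bolt axis from force+torque at TCP
    f=np.array(o["force"])-[0,0,-4.0]
    print("tilt",th.round(2),"rad",np.radians(th).round(3),"TCP right",(d@r).round(4),"down",(-d[2]).round(4),"ang of bend->TCP",np.degrees(np.arctan2(-d[2]-.0,d@r)).round(2),"along u",(d@u).round(4),"dF",f.round(1),"M about bolt",(np.cross(d,f)@u).round(2))
E
python3 -c "
from h import *
tilt()"
python3 -m creep '[{"delta_pos":[0,0,0.005],"dr":[0,4,0],"fingers":0.01},{"delta_pos":[0,0,0],"dr":[0,0,0],"fingers":0.01}]' 60
python3 -c "
from h import *
st();tilt()"
```

```text
tilt 0.02 rad 0.0 TCP right 0.0725 down 0.0041 ang of bend->TCP 3.21 along u -0.0429 dF [ 0.8 -0.2  0.1] M about bolt -0.01
time: 11.93
ee_pos: [0.5619, -0.2003, 0.1214]
tcp_rot: [-0.023, 0.741, 0.67, 0.025]
force: [-1.0, 1.2, -4.0]
finger_gap: 0.221
t 11.93 pos [ 0.5619 -0.2003  0.1214] yaw 84.23 toolz [ 0.006  0.068 -0.998] F [-1.   1.2 -4. ] T [ 0.   -0.04  0.03] gap 0.0192 q [-0.56  0.65  1.59  0.08  0.94 -0.51]
tilt 3.94 rad 0.069 TCP right 0.0736 down 0.0086 ang of bend->TCP 6.63 along u -0.0428 dF [-1.   1.2  0. ] M about bolt 0.01
```

```bash
python3 -m creep '[{"delta_pos":[0.0005,0,0.004],"dr":[0,3,0],"fingers":0.01},{"delta_pos":[0,0,0],"dr":[0,0,0],"fingers":0.01}]'
python3 -c "
from h import *
tilt()"
python3 -m creep '[{"delta_pos":[0.0005,0,0.004],"dr":[0,3,0],"fingers":0.01},{"delta_pos":[0,0,0],"dr":[0,0,0],"fingers":0.01}]'
python3 -c "
from h import *
tilt()"
```

```text
time: 12.1
ee_pos: [0.5619, -0.1995, 0.118]
tcp_rot: [-0.041, 0.741, 0.669, 0.045]
force: [-0.1, 1.7, -3.0]
finger_gap: 0.219
tilt 6.93 rad 0.121 TCP right 0.0728 down 0.012 ang of bend->TCP 9.39 along u -0.0428 dF [-0.1  1.7  1. ] M about bolt -0.05
time: 12.27
ee_pos: [0.5622, -0.199, 0.1153]
tcp_rot: [-0.056, 0.739, 0.668, 0.063]
force: [0.7, 1.6, -2.9]
finger_gap: 0.221
tilt 9.69 rad 0.169 TCP right 0.0722 down 0.0147 ang of bend->TCP 11.53 along u -0.0426 dF [0.7 1.6 1.1] M about bolt -0.05
```

```bash
python3 -m creep '[{"delta_pos":[0.0005,0,0.005],"dr":[0,3,0],"fingers":0.01},{"delta_pos":[0,0,0.001],"dr":[0,0,0],"fingers":0.01}]'
python3 -c "
from h import *
tilt();st()"
python3 -m creep '[{"delta_pos":[0.0005,0,0.005],"dr":[0,3,0],"fingers":0.01},{"delta_pos":[0,0,0],"dr":[0,0,0],"fingers":0.01}]'
python3 -c "
from h import *
tilt();st()"
```

```text
time: 12.43
ee_pos: [0.5626, -0.1986, 0.1121]
tcp_rot: [-0.071, 0.737, 0.668, 0.08]
force: [-1.6, 1.8, 0.9]
finger_gap: 0.221
tilt 12.23 rad 0.213 TCP right 0.0718 down 0.0179 ang of bend->TCP 14.03 along u -0.0423 dF [-1.6  1.8  4.9] M about bolt -0.32
t 12.43 pos [ 0.5626 -0.1986  0.1121] yaw 84.4 toolz [ 0.023  0.211 -0.977] F [-1.6  1.8  0.9] T [-0.12 -0.13  0.17] gap 0.0192 q [-0.62  0.68  1.57  0.22  1.01 -0.65]
time: 12.6
ee_pos: [0.5627, -0.198, 0.1098]
tcp_rot: [-0.085, 0.734, 0.667, 0.096]
force: [0.1, 2.6, -2.0]
finger_gap: 0.22
tilt 14.69 rad 0.256 TCP right 0.0712 down 0.0202 ang of bend->TCP 15.84 along u -0.0422 dF [0.1 2.6 2. ] M about bolt -0.09
t 12.6 pos [ 0.5627 -0.198   0.1098] yaw 84.61 toolz [ 0.027  0.252 -0.967] F [ 0.1  2.6 -2. ] T [-0.32 -0.23  0.08] gap 0.0191 q [-0.64  0.69  1.56  0.26  1.04 -0.69]
```

```bash
python3 -m creep '[{"delta_pos":[0.0005,0,0.006],"dr":[0,2,0],"fingers":0.01},{"delta_pos":[0,0,0.002],"dr":[0,0,0],"fingers":0.01}]'
python3 -c "
from h import *
tilt();st()"
python3 -m creep '[{"delta_pos":[0,0,0.005],"dr":[0,2,0],"fingers":0.01},{"delta_pos":[0,0,0],"dr":[0,0,0],"fingers":0.01}]'
python3 - <<'E'
from h import *
tilt();st()
im=env.read_camera("scene"); cv2.imwrite("pics/s7.png",cv2.resize(im[200:380,60:300],None,fx=3,fy=3,interpolation=cv2.INTER_CUBIC))
im=env.read_camera("wrist"); cv2.imwrite("pics/w7.png",im)
E
```

```text
time: 12.77
ee_pos: [0.5631, -0.197, 0.1059]
tcp_rot: [-0.093, 0.731, 0.668, 0.105]
force: [-3.3, -1.2, 9.0]
finger_gap: 0.22
tilt 16.07 rad 0.28 TCP right 0.0702 down 0.0241 ang of bend->TCP 18.96 along u -0.0419 dF [-3.3 -1.2 13. ] M about bolt -0.95
t 12.77 pos [ 0.5631 -0.197   0.1059] yaw 84.81 toolz [ 0.03   0.275 -0.961] F [-3.3 -1.2  9. ] T [0.1  0.06 0.14] gap 0.0192 q [-0.64  0.7   1.56  0.28  1.05 -0.71]
time: 12.93
ee_pos: [0.5631, -0.1967, 0.1052]
tcp_rot: [-0.101, 0.729, 0.667, 0.114]
force: [-1.6, 1.1, -0.8]
finger_gap: 0.217
tilt 17.52 rad 0.306 TCP right 0.0699 down 0.0248 ang of bend->TCP 19.56 along u -0.042 dF [-1.6  1.1  3.2] M about bolt -0.2
t 12.93 pos [ 0.5631 -0.1967  0.1052] yaw 84.98 toolz [ 0.032  0.299 -0.954] F [-1.6  1.1 -0.8] T [-0.31 -0.   -0.03] gap 0.0189 q [-0.65  0.71  1.55  0.3   1.06 -0.73]
```

View pics/s7.png

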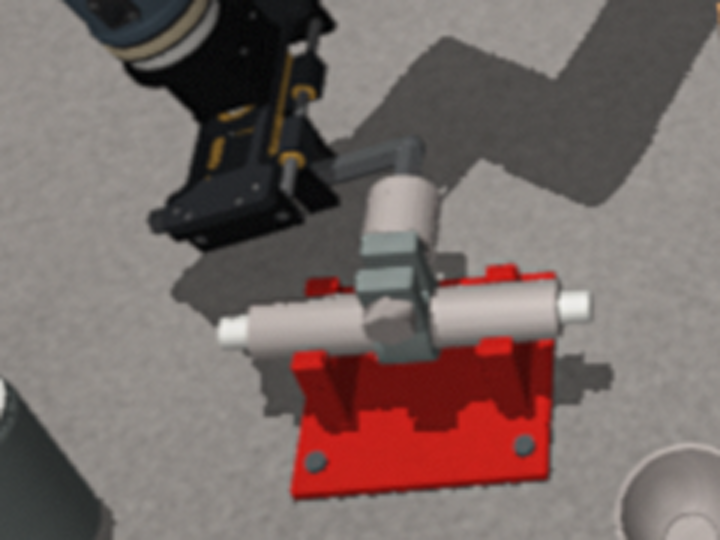

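View pics/w7.png

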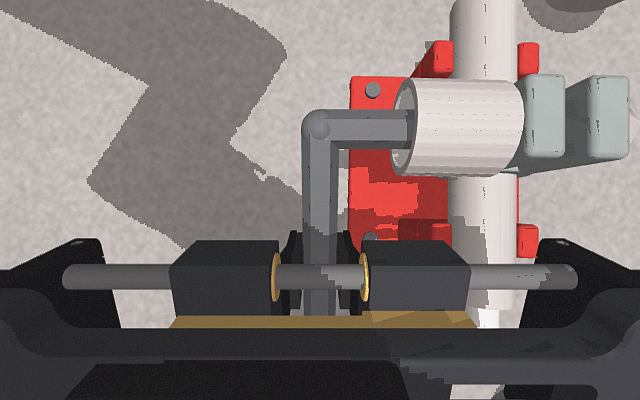

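```bash
python3 -m creep '[{"delta_pos":[0.0005,0,0.007],"dr":[0,2,0],"fingers":0.01},{"delta_pos":[0.0005,0,0.007],"dr":[0,3,0],"fingers":0.01}]'
python3 -c "
from h import *
tilt();st()"
python3 -m creep '[{"delta_pos":[0,0,0.007],"dr":[0,3,0],"fingers":0.01},{"delta_pos":[0,0,0.007],"dr":[0,3,0],"fingers":0.01}]'
python3 - <<'E'
from h import *
tilt();st()
E
```

```text
time: 13.2
ee_pos: [0.5639, -0.1941, 0.0975]
tcp_rot: [-0.124, 0.722, 0.666, 0.141]
force: [-9.9, -7.6, 18.5]
finger_gap: 0.219
tilt 21.7 rad 0.379 TCP right 0.0672 down 0.0325 ang of bend->TCP 25.81 along u -0.0414 dF [-9.9 -7.6 22.5] M about bolt -1.79
t 13.2 pos [ 0.5639 -0.1941  0.0975] yaw 85.47 toolz [ 0.039  0.368 -0.929] F [-9.9 -7.6 18.5] T [-0.04  0.61  0.22] gap 0.019 q [-0.68  0.74  1.54  0.36  1.1  -0.8 ]
time: 13.37
ee_pos: [0.5646, -0.191, 0.0912]
tcp_rot: [-0.157, 0.713, 0.66, 0.178]
force: [-9.0, -5.5, 16.5]
finger_gap: 0.221
tilt 27.47 rad 0.48 TCP right 0.0641 down 0.0388 ang of bend->TCP 31.18 along u -0.0411 dF [-9.  -5.5 20.5] M about bolt -1.56
t 13.37 pos [ 0.5646 -0.191   0.0912] yaw 85.81 toolz [ 0.047  0.459 -0.887] F [-9.  -5.5 16.5] T [0.28 0.47 0.25] gap 0.0192 q [-0.71  0.77  1.52  0.42  1.17 -0.86]
```

```bash
python3 -m creep '[{"delta_pos":[0,-0.001,0.006],"dr":[0,3,0],"fingers":0.01},{"delta_pos":[0,-0.001,0.006],"dr":[0,3,0],"fingers":0.01}]'
python3 -c "
from h import *
tilt();st()"
```

```text
time: 13.53
ee_pos: [0.5647, -0.1876, 0.0865]
tcp_rot: [-0.188, 0.702, 0.652, 0.216]
force: [-2.8, -3.3, 10.5]
finger_gap: 0.221
tilt 33.3 rad 0.581 TCP right 0.0607 down 0.0435 ang of bend->TCP 35.62 along u -0.0412 dF [-2.8 -3.3 14.5] M about bolt -1.03
t 13.53 pos [ 0.5647 -0.1876  0.0865] yaw 86.05 toolz [ 0.058  0.546 -0.836] F [-2.8 -3.3 10.5] T [-0.2   0.18 -0.07] gap 0.0192 q [-0.74  0.81  1.5   0.49  1.24 -0.92]
```

```bash
python3 -m creep '[{"delta_pos":[0,0,0.006],"dr":[0,2.5,0],"fingers":0.01},{"delta_pos":[0,0,0.001],"dr":[0,0,0],"fingers":0.01}]'
python3 - <<'E'
from h import *
tilt();st()
im=env.read_camera("scene"); cv2.imwrite("pics/s8.png",cv2.resize(im[200:380,60:300],None,fx=3,fy=3,interpolation=cv2.INTER_CUBIC))
im=env.read_camera("wrist"); cv2.imwrite("pics/w8.png",im)
E
```

```text
time: 13.7
ee_pos: [0.565, -0.1857, 0.0837]
tcp_rot: [-0.203, 0.698, 0.647, 0.231]
force: [-2.9, -0.4, 5.1]
finger_gap: 0.22
tilt 35.79 rad 0.625 TCP right 0.0587 down 0.0463 ang of bend->TCP 38.23 along u -0.0412 dF [-2.9 -0.4  9.1] M about bolt -0.56
t 13.7 pos [ 0.565  -0.1857  0.0837] yaw 86.02 toolz [ 0.061  0.582 -0.811] F [-2.9 -0.4  5.1] T [-0.13  0.11  0.02] gap 0.0192 q [-0.75  0.83  1.49  0.51  1.27 -0.94]
```

View pics/w8.png

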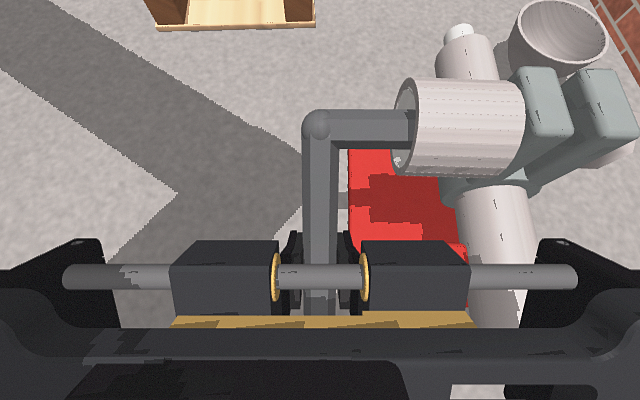

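View pics/s8.png

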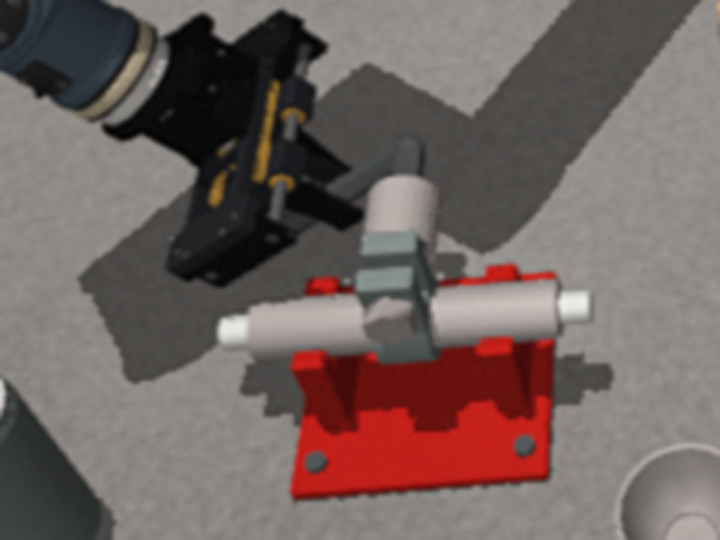

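```bash
python3 -m creep '[{"delta_pos":[0,0,0],"dr":[0,0,0],"fingers":0.05},{"delta_pos":[0,0,0],"dr":[0,0,0],"fingers":0.05},{"delta_pos":[0,0,0],"dr":[0,0,0],"fingers":0.05},{"delta_pos":[0,0,0],"dr":[0,0,0],"fingers":0.05},{"delta_pos":[0,0,0],"dr":[0,0,0],"fingers":0.05},{"delta_pos":[0,0,0],"dr":[0,0,0],"fingers":0.05}]'
python3 - <<'E'
from h import *
tilt();st()
im=env.read_camera("wrist"); cv2.imwrite("pics/w9.png",im)
E
```

```text
time: 14.3
ee_pos: [0.566, -0.1843, 0.0839]
tcp_rot: [-0.199, 0.698, 0.649, 0.226]
force: [-0.5, 1.0, 1.4]
finger_gap: 0.547
tilt 35.07 rad 0.612 TCP right 0.0572 down 0.0461 ang of bend->TCP 38.87 along u -0.0403 dF [-0.5  1.   5.4] M about bolt -0.27
t 14.3 pos [ 0.566  -0.1843  0.0839] yaw 86.14 toolz [ 0.056  0.572 -0.818] F [-0.5  1.   1.4] T [-0.38 -0.07 -0.03] gap 0.0476 q [-0.74  0.83  1.49  0.5   1.26 -0.93]
```

View pics/w9.png

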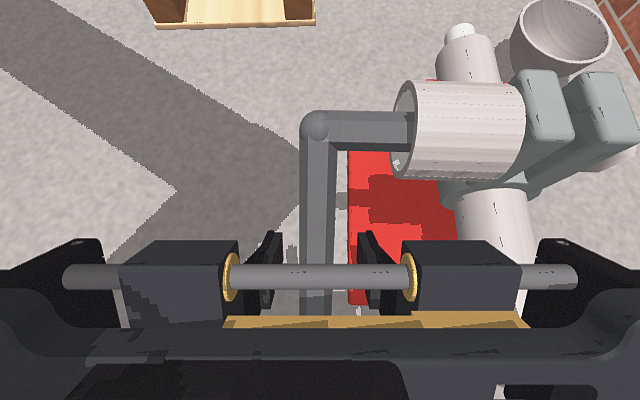

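```bash
python3 -m creep '[{"delta_pos":[0,0,-0.015],"dr":[0,0,0],"fingers":0.06},{"delta_pos":[0,0,-0.025],"dr":[0,0,0],"fingers":0.06},{"delta_pos":[0,0,-0.03],"dr":[0,0,0],"fingers":0.06},{"delta_pos":[0,0,-0.03],"dr":[0,0,0],"fingers":0.06},{"delta_pos":[0,0,-0.03],"dr":[0,0,0],"fingers":0.06}]'
python3 - <<'E'
from h import *
o,p,R=tool(); st()
m=env.camera_model("wrist"); c=-m["R"].T@m["t"]; print("cam in tool",R.inv().apply(c-p).round(4),"cam fwd in tool",R.inv().apply(m["R"][2]).round(3))
im=env.read_camera("wrist"); cv2.imwrite("pics/w10.png",im)
im=env.read_camera("scene"); cv2.imwrite("pics/s10.png",cv2.resize(im[200:380,60:300],None,fx=3,fy=3,interpolation=cv2.INTER_CUBIC))
# candidate view poses
M=np.array([.612,-.1315,.13]);u=np.array([.9947,-.1028,0])
ct=R.inv().apply(c-p); cf=R.inv().apply(m["R"][2])
E
```

```text
time: 14.77
ee_pos: [0.5552, -0.2532, 0.1867]
tcp_rot: [-0.21, 0.697, 0.648, 0.224]
force: [0.3, -0.2, -0.5]
finger_gap: 0.688
t 14.77 pos [ 0.5552 -0.2532  0.1867] yaw 85.79 toolz [ 0.04   0.583 -0.811] F [ 0.3 -0.2 -0.5] T [-0.41 -0.12 -0.03] gap 0.0599 q [-0.82  0.73  1.35  0.44  1.53 -0.87]
cam in tool [ 7.610e-02  1.000e-04 -1.484e-01] cam fwd in tool [-0.28  -0.001  0.96 ]
```

View pics/w10.png

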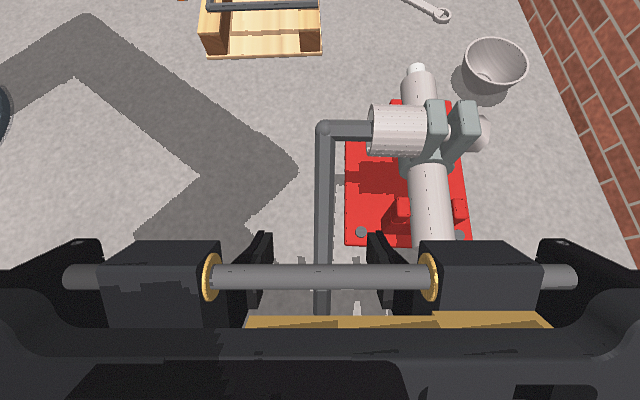

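View pics/s10.png

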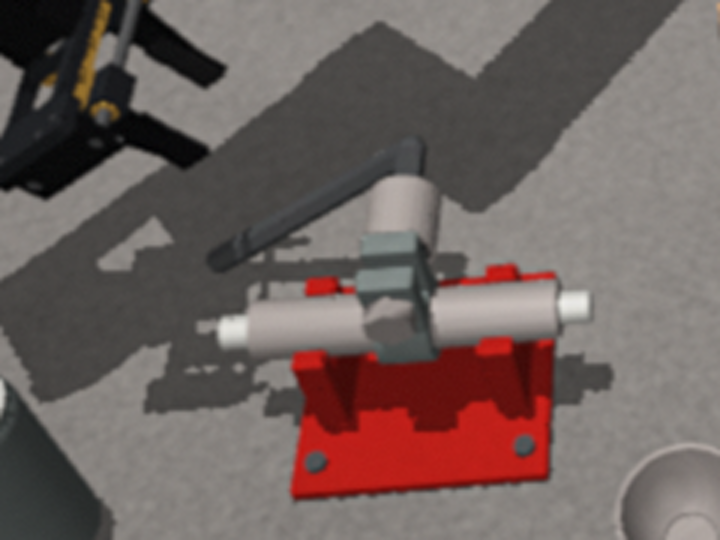

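```bash
python3 - <<'E'
from h import *
from scipy.optimize import least_squares
M=np.array([.612,-.1315,.13]);u=np.array([.9947,-.1028,0]);r=np.array([-.1028,-.9947,0]);z=np.array([0,0,1.])
m=env.camera_model("scene")
pb=np.array([197.3,250.]);pt=np.array([133.3,287.3])
def f(x):
    b=M-x[1]*u+x[2]*r+x[3]*z*0; t=b+.2*(np.cos(x[0])*r-np.sin(x[0])*z)
    return (proj(m,[b,t])-[pb,pt]).ravel()
s=least_squares(f,[.6,.045,0,0]); print("scene key angle",np.degrees(s.x[0]),s.x,s.fun)
for a in (30,40,50):
    A=np.radians(a); Rt=Ro.from_matrix(np.c_[-r,np.cos(A)*u+np.sin(A)*z,np.sin(A)*u-np.cos(A)*z])
    fwd=Rt.apply([-.28,0,.96]); cam=M-.30*fwd; tcp=cam-Rt.apply([.0761,0,-.1484]); print(a,"cam",cam.round(3),"tcp",tcp.round(3)); plan2(tcp,Rt,12)
E
```

```text
scene key angle 35.456532194870356 [ 0.61883323  0.03979079 -0.00130315  0.        ] [ 0.05760249 -0.12879544 -0.06178025  0.12305417]
30 cam [ 0.477 -0.033  0.379] tcp [ 0.543 -0.116  0.251]
t 14.87 pos [ 0.5576 -0.2576  0.1897] row x12 [0.0129, -0.0016, -0.0015] [-2.43, -2.91, -0.63] |dp| 0.0131
40 cam [ 0.436 -0.029  0.351] tcp [ 0.524 -0.114  0.237]
t 14.87 pos [ 0.5576 -0.2576  0.1897] row x12 [0.0127, -0.0033, -0.001] [-3.24, -2.87, -0.89] |dp| 0.0132
50 cam [ 0.401 -0.025  0.315] tcp [ 0.506 -0.113  0.22 ]
t 14.87 pos [ 0.5576 -0.2576  0.1897] row x12 [0.0125, -0.0051, -0.0005] [-4.04, -2.81, -1.15] |dp| 0.0135
```

```bash
python3 -m creep '[{"delta_pos":[0,0,-0.03],"dr":[0,0,0],"fingers":0.06},{"delta_pos":[0,0,-0.03],"dr":[-3,-3,0],"fingers":0.06},{"delta_pos":[0,0,-0.02],"dr":[-4,-4,-1],"fingers":0.06},{"delta_pos":[0,0,0],"dr":[-4,-4,-1],"fingers":0.06},{"delta_pos":[0.005,0,0],"dr":[-4,-4,-1],"fingers":0.06}]'
python3 - <<'E'
from h import *
st()
M=np.array([.612,-.1315,.13]);u=np.array([.9947,-.1028,0]);r=np.array([-.1028,-.9947,0]);z=np.array([0,0,1.])
A=np.radians(40); Rt=Ro.from_matrix(np.c_[-r,np.cos(A)*u+np.sin(A)*z,np.sin(A)*u-np.cos(A)*z])
plan2(np.array([.524,-.114,.237]),Rt,7)
E
```

```text
time: 15.28
ee_pos: [0.5542, -0.3028, 0.2539]
tcp_rot: [-0.014, 0.726, 0.652, 0.217]
force: [0.6, -0.1, -0.8]
finger_gap: 0.687
t 15.28 pos [ 0.5542 -0.3028  0.2539] yaw 86.61 toolz [ 0.297  0.304 -0.905] F [ 0.6 -0.1 -0.8] T [-0.18  0.06  0.01] gap 0.0598 q [-0.88  0.52  1.48  0.47  1.23 -0.95]
t 15.28 pos [ 0.5542 -0.3028  0.2539] row x7 [0.0259, -0.0089, 0.004] [-3.43, -2.65, -1.01] |dp| 0.0276
```

```bash
python3 -m creep '[{"delta_pos":[0.026,-0.009,0.004],"dr":[-3.4,-2.7,-1],"fingers":0.06},{"delta_pos":[0.026,-0.009,0.004],"dr":[-3.4,-2.7,-1],"fingers":0.06},{"delta_pos":[0.026,-0.009,0.004],"dr":[-3.4,-2.7,-1],"fingers":0.06},{"delta_pos":[0.026,-0.009,0.004],"dr":[-3.4,-2.7,-1],"fingers":0.06},{"delta_pos":[0.026,-0.009,0.004],"dr":[-3.4,-2.7,-1],"fingers":0.06},{"delta_pos":[0.026,-0.009,0.004],"dr":[-3.4,-2.7,-1],"fingers":0.06},{"delta_pos":[0.026,-0.009,0.004],"dr":[-3.4,-2.7,-1],"fingers":0.06},{"delta_pos":[0,0,0],"dr":[0,0,0],"fingers":0.06}]'
python3 - <<'E'
from h import *
st()
im=env.read_camera("wrist"); cv2.imwrite("pics/w11.png",im); np.save("w11.npy",np.array([1]))
E
```

```text
time: 15.95
ee_pos: [0.5227, -0.1227, 0.2384]
tcp_rot: [0.234, 0.701, 0.633, 0.23]
force: [-0.1, -0.6, 0.2]
finger_gap: 0.691
t 15.95 pos [ 0.5227 -0.1227  0.2384] yaw 84.63 toolz [ 0.619 -0.037 -0.785] F [-0.1 -0.6  0.2] T [0.02 0.21 0.01] gap 0.0602 q [-0.63  0.29  2.13  1.22  0.36 -1.62]
```

View pics/w11.png

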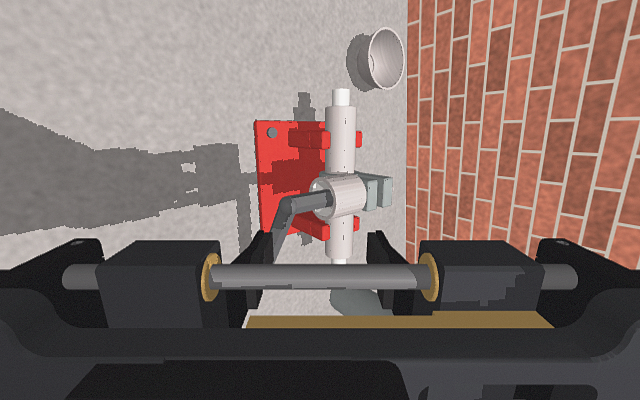

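```bash
python3 - <<'E'
import cv2
a=cv2.imread("pics/w11.png")[165:235,260:370]; cv2.imwrite("pics/w11c.png",cv2.resize(a,None,fx=7,fy=7,interpolation=cv2.INTER_CUBIC))
E
```

```text
(no output)
```

View pics/w11c.png

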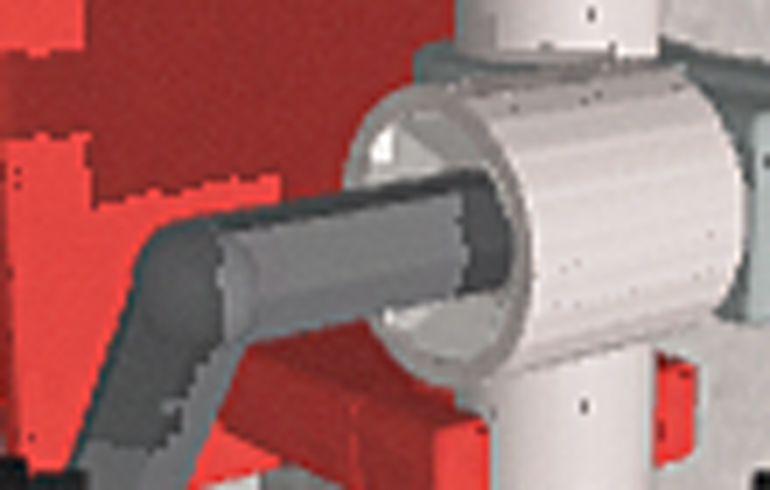

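```bash
cat > v.py <<'E'
from h import *
import sys
A=np.radians(float(sys.argv[1])); d=float(sys.argv[2])
M=np.array([.612,-.1315,.13]);u=np.array([.9947,-.1028,0]);r=np.array([-.1028,-.9947,0]);z=np.array([0,0,1.])
Rt=Ro.from_matrix(np.c_[-r,np.cos(A)*u+np.sin(A)*z,np.sin(A)*u-np.cos(A)*z])
t=M-d*Rt.apply([0,0,1])-Rt.apply([.0761,0,-.1484]); print(t.round(4)); st(); plan2(t,Rt,int(sys.argv[3]))
E
python3 v.py 40 .21 4
```

```text
[ 0.5648 -0.2031  0.1772]
t 16.0 pos [ 0.5232 -0.1238  0.2387] yaw 84.64 toolz [ 0.619 -0.037 -0.785] F [-1.2  0.3 -0.7] T [0.03 0.36 0.02] gap 0.0599 q [-0.63  0.29  2.13  1.21  0.37 -1.61]
t 16.0 pos [ 0.5232 -0.1238  0.2387] row x4 [-0.019, 0.0001, 0.0194] [-0.44, -0.38, -0.13] |dp| 0.0272
```

```bash
python3 -m creep '[{"delta_pos":[-0.035,0,0],"dr":[-0.5,-0.4,0],"fingers":0.03},{"delta_pos":[-0.03,0,0.015],"dr":[-0.5,-0.4,0],"fingers":0.03},{"delta_pos":[-0.01,0,0.03],"dr":[-0.5,-0.4,0],"fingers":0.03},{"delta_pos":[0,0,0.025],"dr":[0,0,0],"fingers":0.03},{"delta_pos":[0,0,0],"dr":[0,0,0],"fingers":0.03}]'
python3 - <<'E'
from h import *
st()
im=env.read_camera("wrist"); cv2.imwrite("pics/w12.png",im)
cv2.imwrite("pics/w12c.png",cv2.resize(im[60:200,230:420],None,fx=4,fy=4,interpolation=cv2.INTER_CUBIC))
E
```

```text
time: 16.42
ee_pos: [0.5649, -0.2103, 0.1826]
tcp_rot: [0.253, 0.699, 0.629, 0.23]
force: [0.5, -0.6, -0.4]
finger_gap: 0.406
t 16.42 pos [ 0.5649 -0.2103  0.1826] yaw 84.02 toolz [ 0.639 -0.064 -0.767] F [ 0.5 -0.6 -0.4] T [0.03 0.32 0.02] gap 0.0353 q [-0.73  0.49  2.04  1.53  0.39 -2.03]
```

View pics/w12c.png

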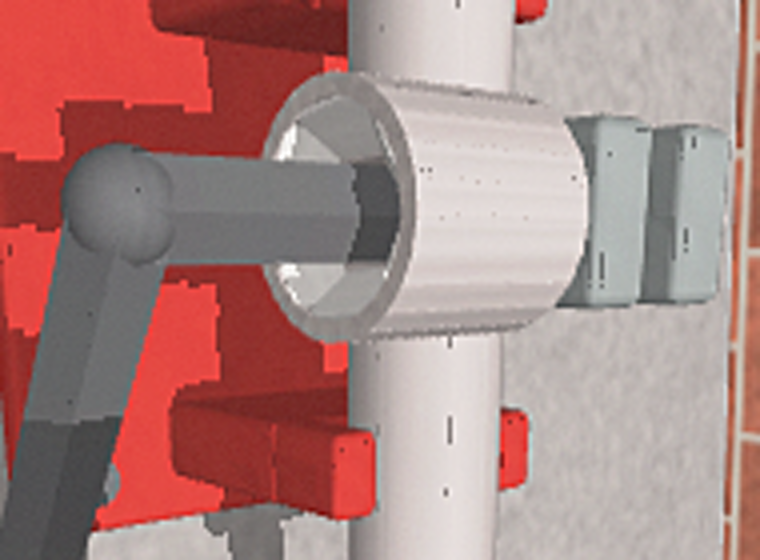

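The close view shows the short arm inside the barrel, with the countersink's hexagon edges visible at about crop (300,140), (350,97) and (300,300). I rectify the mouth plane to read the bolt's angle.

```bash
cat > rect.py <<'E'
from h import *
def rectify(img,m,out,dM=(0,0,0),th=None):
    M=np.array([.612,-.1315,.13])+dM;u=np.array([.9947,-.1028,0]);r=np.array([-.1028,-.9947,0]);z=np.array([0,0,1.])
    S=10; n=600  # px per mm*10 -> 60mm
    g=(np.arange(n)-n/2)/S/1000
    X,Y=np.meshgrid(g,g)  # right, down as seen from robot
    P=M+X[...,None]*r-Y[...,None]*z
    uv=proj(m,P.reshape(-1,3)).reshape(n,n,2).astype(np.float32)
    o=cv2.remap(img,uv[...,0],uv[...,1],cv2.INTER_CUBIC)
    cv2.circle(o,(n//2,n//2),235,(0,255,0),1)
    if th is not None:
        for R_,c in ((165,(255,0,0)),):
            a=np.radians(th+60*np.arange(6)) ; rr=R_/np.cos(np.pi/6)
            cv2.polylines(o,[np.int32(np.c_[n/2+rr*np.cos(a),n/2+rr*np.sin(a)])],True,c,1)
    cv2.imwrite(out,o)
E
python3 - <<'E'
from rect import *
m=env.camera_model("wrist"); im=cv2.imread("pics/w12.png")
print(proj(m,[[.612,-.1315,.13]]))
rectify(im,m,"pics/r12.png")
E
```

```text
[[313.59300408 111.21708887]]
```

View pics/r12.png

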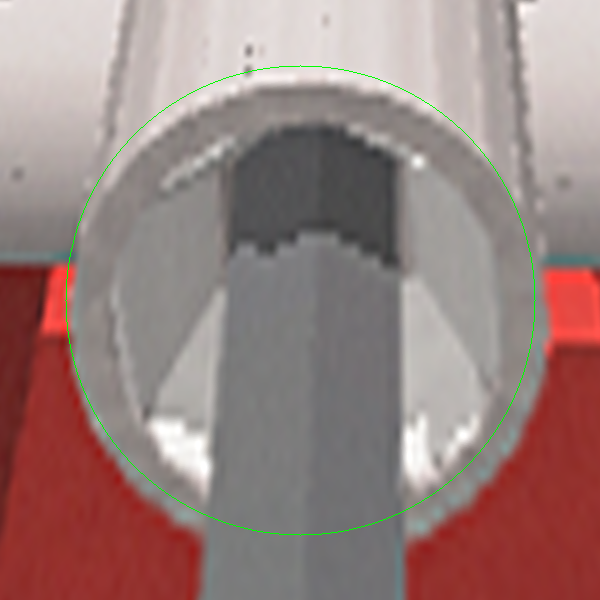

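```bash
python3 - <<'E'
from rect import *
o,p,R=tool(); m=env.camera_model("wrist")
c=-m["R"].T@m["t"]; ct=R.inv().apply(c-p); Rct=m["R"]@R.as_matrix()   # cam<-tool
def cam(p,q):
    Rt=Ro.from_quat([q[1],q[2],q[3],q[0]]); Rm=Rct@Rt.as_matrix().T; cc=np.array(p)+Rt.apply(ct)
    return dict(camera_matrix=m["camera_matrix"],R=Rm,t=-Rm@cc)
np.save("ct.npy",ct); np.save("Rct.npy",Rct)
im4=cv2.imread("pics/w4.png"); m4=cam([.5118,-.1928,.1288],[.003,.742,.671,.001])
im3=cv2.imread("pics/wrist3.png"); m3=cam([.4757,-.1982,.1238],[-.006,.75,.661,-.003])
rectify(im4,m4,"pics/r4.png",dM=(.004,0,0)); rectify(im3,m3,"pics/r3.png",dM=(.006,0,0))
rectify(cv2.imread("pics/w12.png"),m,"pics/r12b.png",dM=(.0,-.001,-.0015))
a=np.hstack([cv2.resize(cv2.imread(f"pics/{k}.png"),(400,400)) for k in ("r4","r12b")]); cv2.imwrite("pics/rr.png",a)
E
```

```text
(no output)
```

View pics/rr.png

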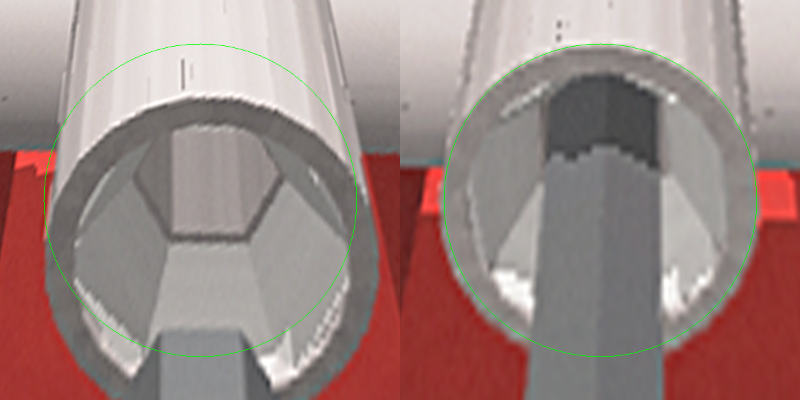

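View pics/r3.png

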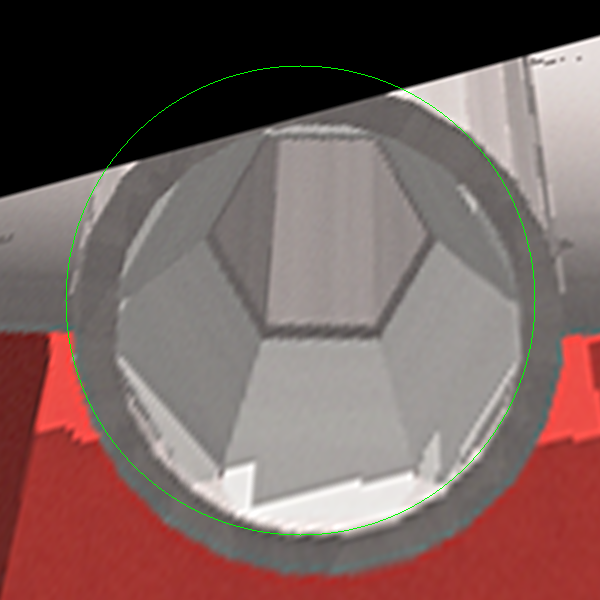

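```bash
cat > ov.py <<'E'
from rect import *
o,p,R=tool(); ct=np.load("ct.npy"); Rct=np.load("Rct.npy")
def cam(p,q):
    Rt=Ro.from_quat([q[1],q[2],q[3],q[0]]); Rm=Rct@Rt.as_matrix().T; cc=np.array(p)+Rt.apply(ct)
    return dict(camera_matrix=env.camera_model("wrist")["camera_matrix"],R=Rm,t=-Rm@cc)
u=np.array([.9947,-.1028,0]);r=np.array([-.1028,-.9947,0]);z=np.array([0,0,1.])
def pts(phi,dM):
    M=np.array([.612,-.1315,.13])+dM
    a=np.radians(phi+60*np.arange(6)); d=np.cos(a)[:,None]*r-np.sin(a)[:,None]*z
    return M+.01905*d, M+.010970*d+.009*u, M
def overlay(img,m,phi,dM,box,S,out):
    x0,y0,x1,y1=box
    I=cv2.resize(img[y0:y1,x0:x1],None,fx=S,fy=S,interpolation=cv2.INTER_CUBIC)
    f=lambda P:np.int32(((proj(m,P)-[x0,y0])+.5)*S)
    A,B,M=pts(phi,dM)
    for a,b in zip(f(A),f(B)): cv2.line(I,tuple(map(int,a)),tuple(map(int,b)),(255,0,0),1)
    cv2.polylines(I,[f(B)],True,(255,0,255),1)
    t=np.linspace(0,2*np.pi,80); C=M+.0235*(np.cos(t)[:,None]*r+np.sin(t)[:,None]*z); cv2.polylines(I,[f(C)],True,(0,255,0),1)
    cv2.imwrite(out,I)
E
python3 - <<'E'
from ov import *
m3=cam([.4757,-.1982,.1238],[-.006,.75,.661,-.003]); i3=cv2.imread("pics/wrist3.png")
overlay(i3,m3,0,(.006,-.001,-.002),(530,40,640,170),6,"pics/o3.png")
m=env.camera_model("wrist"); i=cv2.imread("pics/w12.png")
overlay(i,m,25,(0,-.001,-.0015),(285,70,375,160),8,"pics/o12.png")
E
```

```text
(no output)
```

View pics/o3.png

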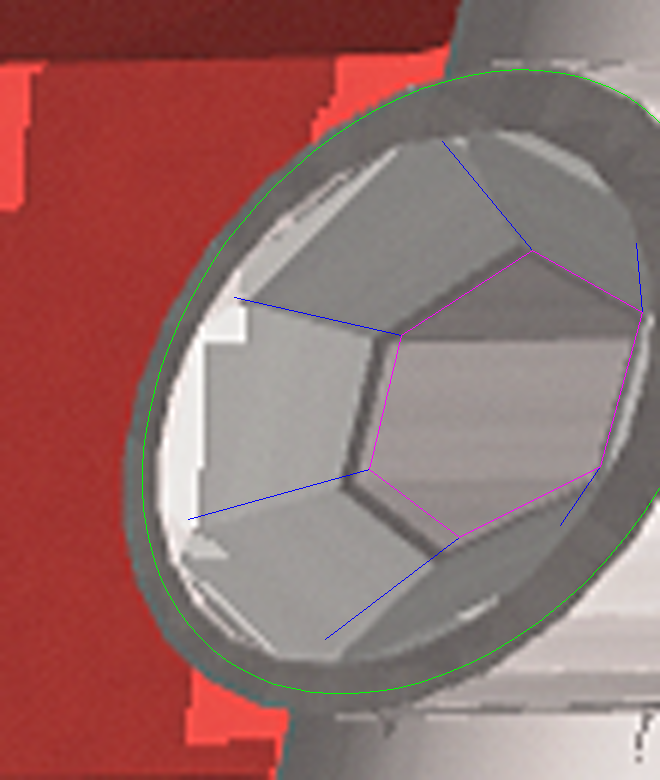

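View pics/o12.png

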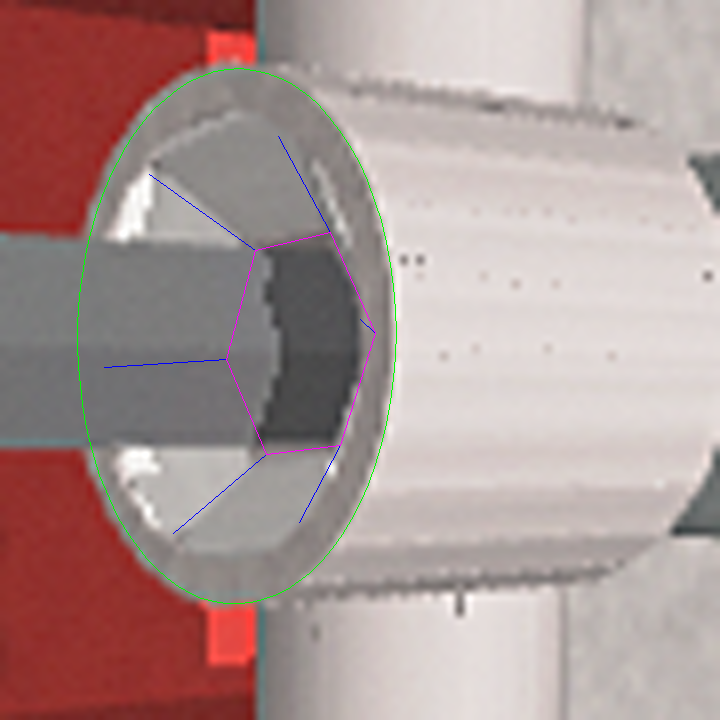

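```bash
python3 - <<'E'
from ov import *
m=env.camera_model("wrist"); i=cv2.imread("pics/w12.png"); g=cv2.GaussianBlur(cv2.cvtColor(i,cv2.COLOR_BGR2GRAY).astype(np.float32),(0,0),.6)
def samp(P): 
    q=proj(m,P).astype(np.float32); return cv2.remap(g,q[None,:,0],q[None,:,1],cv2.INTER_LINEAR)[0]
s=np.linspace(.15,.75,15)[:,None]
def score(phi,dM,k):
    c=[]
    A,B,_=pts(phi-5,dM);A2,B2,_=pts(phi+5,dM)
    return samp(A2[k]+(B2[k]-A2[k])*s).mean()-samp(A[k]+(B[k]-A[k])*s).mean()
# corners: angle cw from right; k index of lower-right etc.
for dM in [(0,-.001,-.0015),(0,-.001,-.001),(0,-.001,-.002),(0,-.0005,-.0015),(0,-.0015,-.0015),(.001,-.001,-.0015),(-.001,-.001,-.0015)]:
    out=[]
    for k in (0,2):
        ph=np.arange(8,42,1.); sc=[score(x,dM,k) for x in ph]; j=int(np.argmax(np.abs(sc))); out.append((ph[j],round(float(sc[j]),1)))
    print(dM,out)
overlay(i,m,25,(0,-.001,-.0015),(292,85,325,145),12,"pics/o12a.png")
I=cv2.resize(i[85:145,292:325],None,fx=12,fy=12,interpolation=cv2.INTER_CUBIC); cv2.imwrite("pics/o12a.png",np.hstack([cv2.imread("pics/o12a.png"),I])[:600])
E
```

```text
(0, -0.001, -0.0015) [(np.float64(23.0), 24.8), (np.float64(8.0), 38.6)]
(0, -0.001, -0.001) [(np.float64(24.0), 24.7), (np.float64(8.0), 38.3)]
(0, -0.001, -0.002) [(np.float64(22.0), 24.8), (np.float64(8.0), 39.4)]
(0, -0.0005, -0.0015) [(np.float64(21.0), 24.8), (np.float64(8.0), 38.8)]
(0, -0.0015, -0.0015) [(np.float64(25.0), 24.9), (np.float64(10.0), 36.3)]
(0.001, -0.001, -0.0015) [(np.float64(25.0), 24.6), (np.float64(8.0), 38.0)]
(-0.001, -0.001, -0.0015) [(np.float64(21.0), 24.7), (np.float64(8.0), 41.7)]
```

View pics/o12a.png

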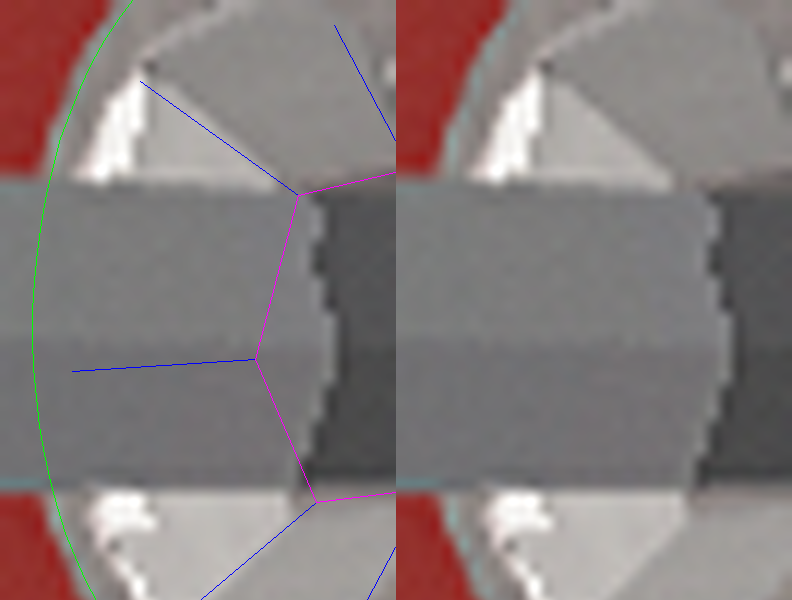

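```bash
python3 - <<'E'
from ov import *
from scipy.optimize import least_squares
m=env.camera_model("wrist")
q=lambda a:np.array(a)/12.-.5+[292,85]
# observed line points: (upper edge k=2 A-B), (lower k=0 A-B), hole edges B2-B3 , B0-B5
ob=[("e",2,q([(155,73),(270,180)])),("e",0,q([(214,600),(288,520)])),("h",(2,3),q([(295,184),(390,166)])),("h",(0,5),q([(300,488),(390,481)]))]
# identify hole edges at phi 25
A,B,_=pts(25,(0,-.001,-.0015)); print(((proj(m,B)-[292,85]+.5)*12).round())
def f(x,w=1):
    A,B,_=pts(x[0],x[1:4]); a=proj(m,A);b=proj(m,B); res=[]
    for t,k,P in ob:
        s,e=(a[k],b[k]) if t=="e" else (b[k[0]],b[k[1]])
        n=np.array([-(e-s)[1],(e-s)[0]])/np.linalg.norm(e-s)
        res+=list((P-s)@n)
    return np.r_[res,(x[1:4]-[0,-.0008,-.0015])/.0012*.5]
for x0 in (15,25,32):
    s=least_squares(f,[x0,0,-.001,-.0015],x_scale=[1,.001,.001,.001]); print(s.x.round(4),s.fun.round(2),s.cost.round(3))
for ph in (20,22,25,28,30): 
    s=least_squares(lambda y:f(np.r_[ph,y]),[0,-.001,-.0015],x_scale=.001); print(ph,s.cost.round(3),s.x.round(4))
E
```

```text
[[316. 502.]
 [255. 360.]
 [299. 196.]
 [411. 169.]
 [479. 320.]
 [427. 489.]]
[ 2.38071e+01  4.00000e-04 -3.00000e-04 -1.40000e-03] [-0.69  1.07  0.83 -0.2  -0.38  0.26 -0.69 -0.08  0.16  0.19  0.05] 1.564
[ 2.38071e+01  4.00000e-04 -3.00000e-04 -1.40000e-03] [-0.69  1.07  0.83 -0.2  -0.38  0.26 -0.69 -0.08  0.16  0.19  0.05] 1.564
[ 2.38071e+01  4.00000e-04 -3.00000e-04 -1.40000e-03] [-0.69  1.07  0.83 -0.2  -0.38  0.26 -0.69 -0.08  0.16  0.19  0.05] 1.564
20 2.848 [ 0.0008  0.0001 -0.0014]
22 1.861 [ 0.0006 -0.0001 -0.0014]
25 1.698 [ 0.0003 -0.0005 -0.0014]
28 3.246 [ 0.0002 -0.0008 -0.0014]
30 5.263 [ 0.0001 -0.0011 -0.0014]
```

The mouth view gives the bolt at about 24° with the key at about 35.5°. The play is therefore larger than stated, which fits moment building up only from about 12°. The bolt needs roughly 6° more, so I regrip and press again.

```bash
cat > g.py <<'E'
from h import *
import sys
th=np.radians(float(sys.argv[1])); back=float(sys.argv[2]); n=int(sys.argv[3])
u=np.array([.9947,-.1028,0]);r=np.array([-.1028,-.9947,0]);z=np.array([0,0,1.])
tx=-(np.cos(th)*r-np.sin(th)*z); tz=np.cross(tx,u); Rt=Ro.from_matrix(np.c_[tx,u,tz])
t=np.array([.5655,-.1845,.0838])-back*tz
print("target",t.round(4),"tz",tz.round(3)); st(); plan2(t,Rt,n)
E
python3 -m creep '[{"delta_pos":[-0.01,0,-0.03],"dr":[3,3,0],"fingers":0.06},{"delta_pos":[-0.01,0,-0.03],"dr":[4,4,0],"fingers":0.06}]'
python3 g.py 35.5 .13 8
```

```text
time: 16.63
ee_pos: [0.5499, -0.2127, 0.2076]
tcp_rot: [0.214, 0.694, 0.644, 0.243]
force: [0.6, 0.4, 0.8]
finger_gap: 0.464
target [ 0.5577 -0.2596  0.1896] tz [ 0.06   0.578 -0.814]
t 16.63 pos [ 0.5499 -0.2127  0.2076] yaw 86.9 toolz [ 0.612  0.015 -0.79 ] F [0.6 0.4 0.8] T [ 0.01  0.19 -0.01] gap 0.0404 q [-0.79  0.43  2.    1.15  0.51 -1.69]
t 16.63 pos [ 0.5499 -0.2127  0.2076] row x8 [-0.0063, 0.001, 0.0008] [4.46, 3.74, 1.63] |dp| 0.0065
```

```bash
python3 -m creep '[{"delta_pos":[-0.006,0.001,0.001],"dr":[4.5,3.7,1.6],"fingers":0.06},{"delta_pos":[-0.006,0.001,0.001],"dr":[4.5,3.7,1.6],"fingers":0.06},{"delta_pos":[-0.006,0.001,0.001],"dr":[4.5,3.7,1.6],"fingers":0.06},{"delta_pos":[-0.006,0.001,0.001],"dr":[4.5,3.7,1.6],"fingers":0.06},{"delta_pos":[-0.006,0.001,0.001],"dr":[4.5,3.7,1.6],"fingers":0.06},{"delta_pos":[-0.006,0.001,0.001],"dr":[4.5,3.7,1.6],"fingers":0.06},{"delta_pos":[-0.006,0.001,0.001],"dr":[4.5,3.7,1.6],"fingers":0.06},{"delta_pos":[-0.006,0.001,0.001],"dr":[4.5,3.7,1.6],"fingers":0.06}]'
python3 g.py 35.5 .10 4; python3 -c "
from h import *
tilt()"
```

```text
time: 17.3
ee_pos: [0.5444, -0.2634, 0.2033]
tcp_rot: [-0.196, 0.717, 0.636, 0.206]
force: [0.7, -0.1, -0.8]
finger_gap: 0.691
target [ 0.5595 -0.2423  0.1652] tz [ 0.06   0.578 -0.814]
t 17.3 pos [ 0.5444 -0.2634  0.2033] yaw 82.81 toolz [ 0.046  0.543 -0.839] F [ 0.7 -0.1 -0.8] T [-0.37 -0.16 -0.03] gap 0.0601 q [-0.84  0.69  1.36  0.41  1.52 -0.83]
t 17.3 pos [ 0.5444 -0.2634  0.2033] row x4 [-0.0006, 0.0033, 0.011] [-0.13, 0.63, -0.27] |dp| 0.0115
tilt 32.99 rad 0.576 TCP right 0.1382 down -0.0733 ang of bend->TCP -27.95 along u -0.0536 dF [ 0.7 -0.1  3.2] M about bolt -0.44
```

```bash
python3 -m creep '[{"delta_pos":[-0.001,0.003,0.011],"dr":[-0.1,0.6,-0.3],"fingers":0.06},{"delta_pos":[-0.001,0.003,0.011],"dr":[-0.1,0.6,-0.3],"fingers":0.06},{"delta_pos":[-0.001,0.003,0.011],"dr":[-0.1,0.6,-0.3],"fingers":0.06},{"delta_pos":[-0.001,0.003,0.011],"dr":[-0.1,0.6,-0.3],"fingers":0.06},{"delta_pos":[0,0,0],"dr":[0,0,0],"fingers":0.06}]'
python3 g.py 35.5 0 6
python3 - <<'E'
from h import *
cv2.imwrite("pics/w13.png",env.read_camera("wrist"))
E
```

```text
time: 17.72
ee_pos: [0.5558, -0.2477, 0.1605]
tcp_rot: [-0.204, 0.711, 0.637, 0.219]
force: [-0.5, 0.1, -0.2]
finger_gap: 0.69
target [ 0.5655 -0.1845  0.0838] tz [ 0.06   0.578 -0.814]
t 17.72 pos [ 0.5558 -0.2477  0.1605] yaw 83.5 toolz [ 0.052  0.569 -0.821] F [-0.5  0.1 -0.2] T [-0.41 -0.07 -0.02] gap 0.06 q [-0.82  0.75  1.38  0.44  1.45 -0.86]
t 17.72 pos [ 0.5558 -0.2477  0.1605] row x6 [0.0014, 0.0006, 0.0166] [-0.06, 0.11, -0.08] |dp| 0.0166
```

View pics/w13.png

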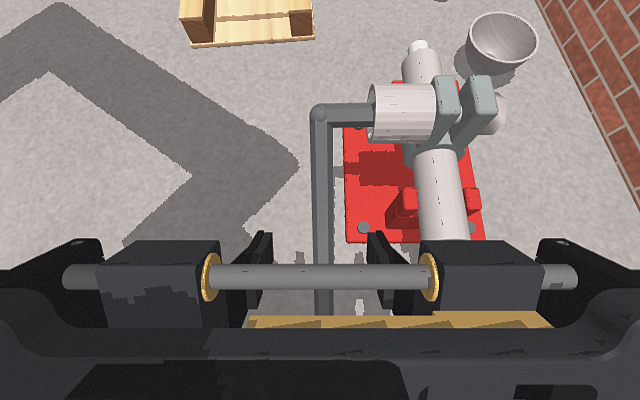

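The long arm (column about 321) lies centred between the fingers at (262) and (378), so I descend and close.

```bash
python3 -m creep '[{"delta_pos":[0.001,0,0.017],"dr":[0,0.1,0],"fingers":0.06},{"delta_pos":[0.001,0,0.017],"dr":[0,0.1,0],"fingers":0.06},{"delta_pos":[0.001,0.001,0.017],"dr":[0,0.1,0],"fingers":0.06},{"delta_pos":[0.001,0.001,0.017],"dr":[0,0.1,0],"fingers":0.06},{"delta_pos":[0.001,0.001,0.016],"dr":[0,0.1,0],"fingers":0.06},{"delta_pos":[0,0,0.012],"dr":[0,0,0],"fingers":0.06},{"delta_pos":[0,0,0],"dr":[0,0,0],"fingers":0.06}]' 60
python3 g.py 35.5 0 1
```

```text
time: 18.35
ee_pos: [0.5632, -0.185, 0.0879]
tcp_rot: [-0.203, 0.71, 0.637, 0.221]
force: [-0.8, 0.0, 0.8]
finger_gap: 0.688
target [ 0.5655 -0.1845  0.0838] tz [ 0.06   0.578 -0.814]
t 18.35 pos [ 0.5632 -0.185   0.0879] yaw 83.71 toolz [ 0.055  0.569 -0.82 ] F [-0.8  0.   0.8] T [-0.3  -0.05  0.03] gap 0.0598 q [-0.74  0.82  1.5   0.5   1.26 -0.9 ]
t 18.35 pos [ 0.5632 -0.185   0.0879] row x1 [-0.0017, 0.0023, 0.0037] [-0.21, 0.6, -0.32] |dp| 0.0047
```

```bash
python3 -m creep '[{"delta_pos":[-0.001,0.002,0.003],"dr":[-0.2,0.6,-0.3],"fingers":0.06},{"delta_pos":[0,0,0],"dr":[0,0,0],"fingers":0.01},{"delta_pos":[0,0,0],"dr":[0,0,0],"fingers":0.01},{"delta_pos":[0,0,0],"dr":[0,0,0],"fingers":0.01},{"delta_pos":[0,0,0],"dr":[0,0,0],"fingers":0.01},{"delta_pos":[0,0,0],"dr":[0,0,0],"fingers":0.01},{"delta_pos":[0,0,0],"dr":[0,0,0],"fingers":0.01},{"delta_pos":[0,0,0],"dr":[0,0,0],"fingers":0.01}]' 60
python3 -m creep '[{"delta_pos":[0,0,0],"dr":[0,0,0],"fingers":0.01},{"delta_pos":[0,0,0],"dr":[0,0,0],"fingers":0.01},{"delta_pos":[0,0,0],"dr":[0,0,0],"fingers":0.01}]' 60
python3 -c "
from h import *
tilt();st()"
```

```text
time: 19.02
ee_pos: [0.5652, -0.1877, 0.0877]
tcp_rot: [-0.202, 0.707, 0.639, 0.225]
force: [-8.4, -1.9, -1.3]
finger_gap: 0.243
time: 19.27
ee_pos: [0.5639, -0.1874, 0.088]
tcp_rot: [-0.203, 0.707, 0.639, 0.225]
force: [-0.9, 0.2, -0.5]
finger_gap: 0.218
tilt 35.31 rad 0.616 TCP right 0.0605 down 0.042 ang of bend->TCP 34.77 along u -0.0421 dF [-0.9  0.2  3.5] M about bolt -0.21
t 19.27 pos [ 0.5639 -0.1874  0.088 ] yaw 84.25 toolz [ 0.059  0.575 -0.816] F [-0.9  0.2 -0.5] T [-0.42  0.    0.07] gap 0.019 q [-0.75  0.82  1.49  0.5   1.27 -0.91]
```

```bash
python3 -m creep '[{"delta_pos":[0,0,0.006],"dr":[0,2.5,0],"fingers":0.01},{"delta_pos":[0,0,0.006],"dr":[0,2.5,0],"fingers":0.01}]'
python3 -c "
from h import *
tilt();st()"
```

```text
time: 19.43
ee_pos: [0.5648, -0.1842, 0.083]
tcp_rot: [-0.228, 0.695, 0.632, 0.255]
force: [-13.3, -14.8, 28.7]
finger_gap: 0.224
tilt 40.02 rad 0.698 TCP right 0.0572 down 0.047 ang of bend->TCP 39.41 along u -0.0415 dF [-13.3 -14.8  32.7] M about bolt -2.63
t 19.43 pos [ 0.5648 -0.1842  0.083 ] yaw 84.75 toolz [ 0.067  0.64  -0.766] F [-13.3 -14.8  28.7] T [0.38 0.87 0.94] gap 0.0195 q [-0.77  0.86  1.47  0.55  1.33 -0.95]
```

```bash
python3 -m creep '[{"delta_pos":[0,0,0],"dr":[0,0,0],"fingers":0.01}]'
python3 - <<'E'
from h import *
tilt();st()
cv2.imwrite("pics/w14.png",env.read_camera("wrist")); st()
im=env.read_camera("scene"); cv2.imwrite("pics/s14.png",cv2.resize(im[200:380,60:300],None,fx=3,fy=3,interpolation=cv2.INTER_CUBIC))
E
```

```text
time: 19.52
ee_pos: [0.5646, -0.1851, 0.0842]
tcp_rot: [-0.229, 0.695, 0.632, 0.257]
force: [-1.2, 4.8, -0.6]
finger_gap: 0.216
tilt 40.21 rad 0.702 TCP right 0.0582 down 0.0458 ang of bend->TCP 38.19 along u -0.0417 dF [-1.2  4.8  3.4] M about bolt 0.01
t 19.52 pos [ 0.5646 -0.1851  0.0842] yaw 84.75 toolz [ 0.068  0.642 -0.764] F [-1.2  4.8 -0.6] T [-0.34  0.13  0.28] gap 0.0188 q [-0.77  0.86  1.47  0.55  1.33 -0.95]
t 19.57 pos [ 0.5646 -0.185   0.0841] yaw 84.77 toolz [ 0.067  0.641 -0.765] F [-3.1  0.3  4.8] T [-0.23  0.15  0.35] gap 0.0192 q [-0.77  0.86  1.47  0.55  1.33 -0.95]
```

View pics/w14.png

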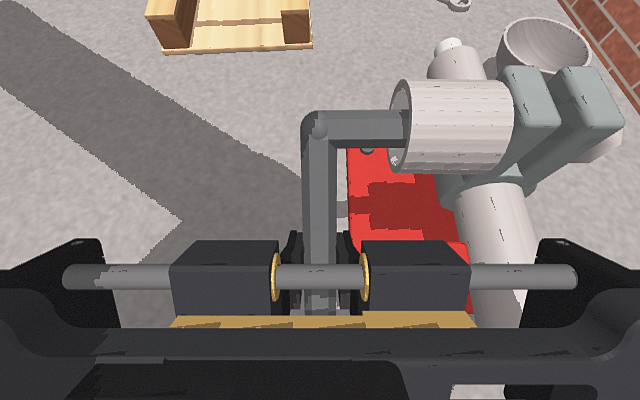

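```bash
python3 -m creep '[{"delta_pos":[0,0,0],"dr":[0,0,0],"fingers":0.06},{"delta_pos":[0,0,0],"dr":[0,0,0],"fingers":0.06},{"delta_pos":[0,0,0],"dr":[0,0,0],"fingers":0.06},{"delta_pos":[0,0,0],"dr":[0,0,0],"fingers":0.06},{"delta_pos":[0,0,0],"dr":[0,0,0],"fingers":0.06},{"delta_pos":[0,0,-0.015],"dr":[0,0,0],"fingers":0.06},{"delta_pos":[0,0,-0.03],"dr":[0,0,0],"fingers":0.06},{"delta_pos":[0,0,-0.03],"dr":[0,0,0],"fingers":0.06}]'
python3 -m creep '[{"delta_pos":[0,0,-0.03],"dr":[0,0,0],"fingers":0.06},{"delta_pos":[0,0,-0.03],"dr":[-4,-4,-1],"fingers":0.06},{"delta_pos":[0.005,0,-0.02],"dr":[-5,-5,-1],"fingers":0.06},{"delta_pos":[0.005,0,-0.01],"dr":[-5,-5,-1],"fingers":0.06}]'
python3 v.py 40 .21 6
python3 - <<'E'
from h import *
im=env.read_camera("scene"); cv2.imwrite("pics/s15.png",cv2.resize(im[220:310,100:230],None,fx=6,fy=6,interpolation=cv2.INTER_CUBIC))
E
```

```text
time: 20.28
ee_pos: [0.5587, -0.2266, 0.1369]
tcp_rot: [-0.234, 0.694, 0.631, 0.255]
force: [0.7, -0.9, 0.3]
finger_gap: 0.672
time: 20.62
ee_pos: [0.5553, -0.2838, 0.2132]
tcp_rot: [-0.058, 0.728, 0.637, 0.249]
force: [1.5, 0.1, -0.6]
finger_gap: 0.685
[ 0.5648 -0.2031  0.1772]
t 20.62 pos [ 0.5553 -0.2838  0.2132] yaw 85.83 toolz [ 0.289  0.4   -0.87 ] F [ 1.5  0.1 -0.6] T [-0.2   0.03  0.01] gap 0.0596 q [-0.88  0.59  1.51  0.53  1.24 -0.98]
t 20.62 pos [ 0.5553 -0.2838  0.2132] row x6 [0.0116, -0.0035, 0.0088] [-4.16, -3.98, -1.75] |dp| 0.015
```

View pics/s15.png

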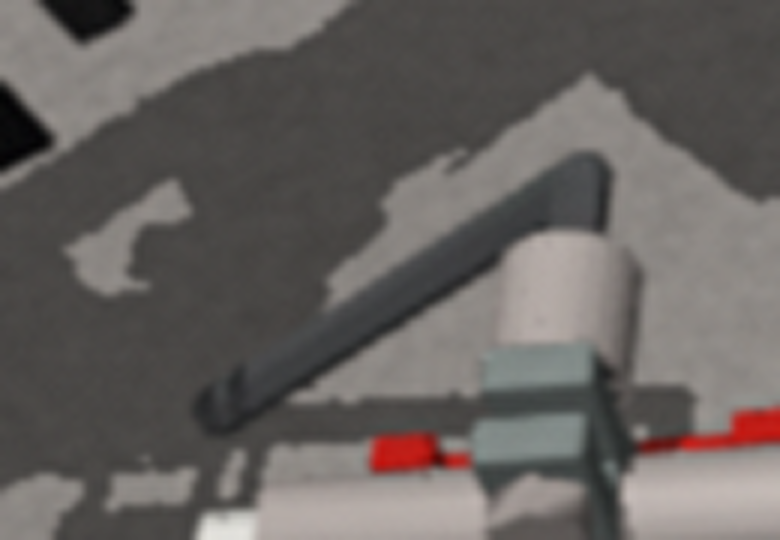

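```bash
python3 -m creep '[{"delta_pos":[0.012,-0.004,0.005],"dr":[-4.2,-4,-1.8],"fingers":0.03},{"delta_pos":[0.012,-0.004,0.005],"dr":[-4.2,-4,-1.8],"fingers":0.03},{"delta_pos":[0.012,-0.004,0.008],"dr":[-4.2,-4,-1.8],"fingers":0.03},{"delta_pos":[0.012,-0.004,0.01],"dr":[-4.2,-4,-1.8],"fingers":0.03},{"delta_pos":[0.012,-0.003,0.012],"dr":[-4.2,-4,-1.8],"fingers":0.03},{"delta_pos":[0.012,-0.003,0.012],"dr":[-4.2,-4,-1.8],"fingers":0.03},{"delta_pos":[0,0,0],"dr":[0,0,0],"fingers":0.03}]'
python3 v.py 40 .21 1
python3 - <<'E'
from ov import *
st()
m=env.camera_model("wrist"); im=env.read_camera("wrist"); cv2.imwrite("pics/w16.png",im)
np.savez("m16.npz",**m)
print(proj(m,[[.612,-.1315,.13]]))
cv2.imwrite("pics/w16c.png",cv2.resize(im[60:200,230:420],None,fx=4,fy=4,interpolation=cv2.INTER_CUBIC))
# key angle from scene
from scipy.optimize import least_squares
ms=env.camera_model("scene"); M=np.array([.612,-.1315,.13])
pb=np.array([585/6+100,178/6+220]);pt=np.array([215/6+100,412/6+220])
def f(x):
    b=M-x[1]*u+x[2]*r; t=b+.2*(np.cos(x[0])*r-np.sin(x[0])*z)
    return (proj(ms,[b,t])-[pb,pt]).ravel()
s=least_squares(f,[.6,.045,0]); print("scene key angle",np.degrees(s.x[0]),s.x)
E
```

```text
time: 21.25
ee_pos: [0.5655, -0.2062, 0.1923]
tcp_rot: [0.22, 0.699, 0.635, 0.246]
force: [-0.3, 1.1, 0.7]
finger_gap: 0.356
[ 0.5648 -0.2031  0.1772]
t 21.25 pos [ 0.5655 -0.2062  0.1923] yaw 85.82 toolz [ 0.623  0.005 -0.783] F [-0.3  1.1  0.7] T [-0.05  0.34  0.03] gap 0.031 q [-0.75  0.47  2.    1.27  0.47 -1.77]
t 21.25 pos [ 0.5655 -0.2062  0.1923] row x1 [0.0021, -0.0102, 0.0114] [-1.7, -3.92, -0.97] |dp| 0.0155
t 21.25 pos [ 0.5655 -0.2062  0.1923] yaw 85.82 toolz [ 0.623  0.005 -0.783] F [-0.3  1.1  0.7] T [-0.05  0.34  0.03] gap 0.031 q [-0.75  0.47  2.    1.27  0.47 -1.77]
[[307.50675359 123.95741385]]
scene key angle 37.39382653942855 [ 0.65264539  0.04003217 -0.00147935]
```

View pics/w16c.png

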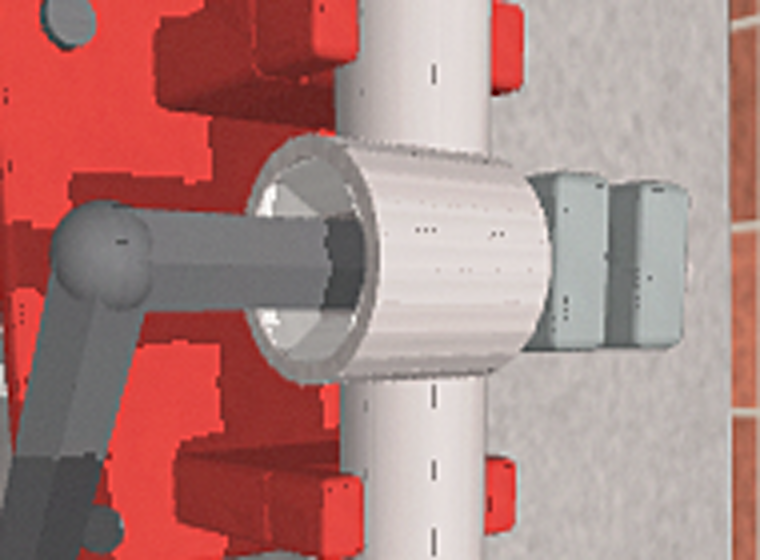

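```bash
python3 - <<'E'
from ov import *
m=dict(np.load("m16.npz")); i=cv2.imread("pics/w16.png")
overlay(i,m,26,(0,-.0005,-.0014),(287,92,327,160),11,"pics/a.png")
I=cv2.resize(i[92:160,287:327],None,fx=11,fy=11,interpolation=cv2.INTER_CUBIC)
o=np.hstack([cv2.imread("pics/a.png"),I]); print(o.shape); cv2.imwrite("pics/o16.png",o[:600] if o.shape[0]<=600 else cv2.resize(o,None,fx=.8,fy=.8))
E
```

```text
(748, 880, 3)
```

View pics/o16.png

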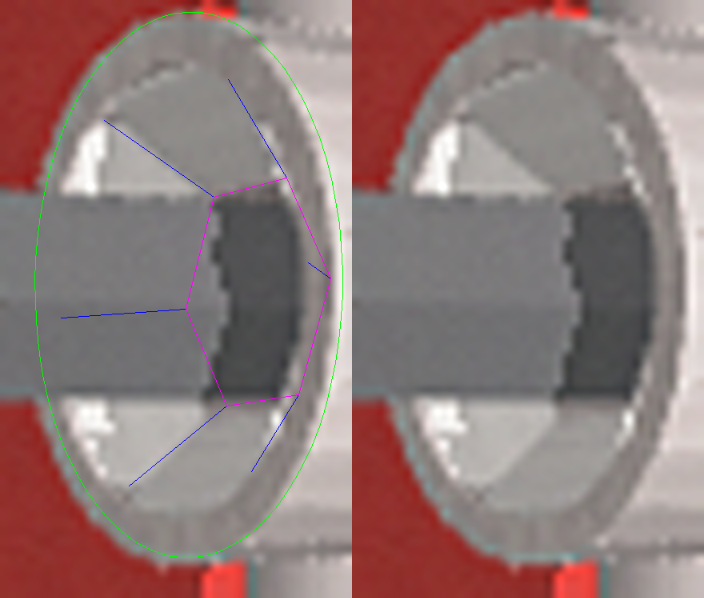

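```bash
python3 - <<'E'
from ov import *
from scipy.optimize import least_squares
m3=cam([.4757,-.1982,.1238],[-.006,.75,.661,-.003])
A,B,_=pts(0,(.006,-.001,-.002)); print(((proj(m3,B)-[530,40]+.5)*6).round().tolist())
obs={ (400,335):(378,338),(368,470):(345,482),(458,540):(438,555),(531,250):(530,248)}
b=(proj(m3,B)-[530,40]+.5)*6
ks=[];os=[]
for k,v in obs.items():
    ks.append(int(np.argmin(np.linalg.norm(b-k,axis=1)))); os.append(np.array(v)/6-.5+[530,40])
def f(x):
    A,B,_=pts(x[0],x[1:4]); return np.r_[(proj(m3,B)[ks]-os).ravel(),(x[1:4]-[.004,-.001,-.002])/.004]
s=least_squares(f,[0,.006,-.001,-.002],x_scale=[1,.001,.001,.001]); print(ks,s.x,s.fun.round(2))
E
```

```text
[[459.0, 537.0], [369.0, 470.0], [401.0, 336.0], [532.0, 251.0], [643.0, 312.0], [600.0, 466.0]]
[2, 1, 0, 3] [ 2.02341941e+00 -5.55257337e-04 -1.19979137e-03  3.56740463e-03] [ 1.2   0.05  0.55 -0.78 -0.15 -0.49 -1.34  1.06 -1.14 -0.05  1.39]
```

```bash
sed -i 's/\[.5655,-.1845,.0838\]/[.565,-.1845,.0840]/' g.py
python3 -m creep '[{"delta_pos":[-0.01,0,-0.03],"dr":[3,3,0.5],"fingers":0.06},{"delta_pos":[-0.01,0,-0.025],"dr":[4,4,1],"fingers":0.06},{"delta_pos":[-0.006,0.001,0.001],"dr":[4.5,3.9,1],"fingers":0.06},{"delta_pos":[-0.006,0.001,0.001],"dr":[4.5,3.9,1],"fingers":0.06},{"delta_pos":[-0.006,0.001,0.001],"dr":[4.5,3.9,1],"fingers":0.06},{"delta_pos":[-0.006,0.001,0.001],"dr":[4.5,3.9,1],"fingers":0.06}]'
python3 g.py 37.5 .12 5
```

```text
time: 21.8
ee_pos: [0.5425, -0.2491, 0.2174]
tcp_rot: [-0.069, 0.701, 0.668, 0.238]
force: [0.3, 0.8, 0.2]
finger_gap: 0.663
target [ 0.5575 -0.2572  0.1792] tz [ 0.063  0.606 -0.793]
t 21.8 pos [ 0.5425 -0.2491  0.2174] yaw 90.41 toolz [ 0.241  0.415 -0.878] F [0.3 0.8 0.2] T [-0.27 -0.   -0.05] gap 0.0577 q [-0.85  0.56  1.55  0.5   1.25 -1.02]
t 21.8 pos [ 0.5425 -0.2491  0.2174] row x5 [-0.0052, 0.0021, 0.0063] [2.15, 2.31, 1.37] |dp| 0.0084
```

```bash
python3 -m creep '[{"delta_pos":[-0.005,0.002,0.006],"dr":[2.2,2.3,1.4],"fingers":0.06},{"delta_pos":[-0.005,0.002,0.006],"dr":[2.2,2.3,1.4],"fingers":0.06},{"delta_pos":[-0.005,0.002,0.006],"dr":[2.2,2.3,1.4],"fingers":0.06},{"delta_pos":[-0.005,0.002,0.006],"dr":[2.2,2.3,1.4],"fingers":0.06},{"delta_pos":[-0.005,0.002,0.006],"dr":[2.2,2.3,1.4],"fingers":0.06},{"delta_pos":[0,0,0],"dr":[0,0,0],"fingers":0.06}]'
python3 g.py 37.5 .04 4
```

```text
time: 22.3
ee_pos: [0.5562, -0.2795, 0.1773]
tcp_rot: [-0.224, 0.715, 0.625, 0.218]
force: [-0.0, -0.2, -0.1]
finger_gap: 0.692
target [ 0.5625 -0.2087  0.1157] tz [ 0.063  0.606 -0.793]
t 22.3 pos [ 0.5562 -0.2795  0.1773] yaw 81.23 toolz [ 0.032  0.593 -0.805] F [-0.  -0.2 -0.1] T [-0.4  -0.06 -0.03] gap 0.0602 q [-0.85  0.77  1.29  0.43  1.57 -0.82]
t 22.3 pos [ 0.5562 -0.2795  0.1773] row x4 [0.005, 0.0, 0.023] [-0.41, 0.29, -0.58] |dp| 0.0235
```

```bash
python3 -m creep '[{"delta_pos":[0.007,0,0.018],"dr":[-0.4,0.3,-0.6],"fingers":0.06},{"delta_pos":[0.006,0,0.023],"dr":[-0.4,0.3,-0.6],"fingers":0.06},{"delta_pos":[0.005,0,0.023],"dr":[-0.4,0.3,-0.6],"fingers":0.06},{"delta_pos":[0.003,0,0.023],"dr":[-0.4,0.3,-0.6],"fingers":0.06},{"delta_pos":[0,0,0],"dr":[0,0,0],"fingers":0.06}]'
python3 g.py 37.5 0 3
```

```text
time: 22.72
ee_pos: [0.561, -0.2202, 0.1173]
tcp_rot: [-0.212, 0.708, 0.633, 0.23]
force: [-0.3, 0.0, -0.7]
finger_gap: 0.693
target [ 0.565  -0.1845  0.084 ] tz [ 0.063  0.606 -0.793]
t 22.72 pos [ 0.561  -0.2202  0.1173] yaw 83.33 toolz [ 0.057  0.591 -0.805] F [-0.3  0.  -0.7] T [-0.37 -0.04  0.03] gap 0.0603 q [-0.79  0.8   1.43  0.48  1.37 -0.89]
t 22.72 pos [ 0.561  -0.2202  0.1173] row x3 [0.003, 0.0001, 0.0161] [-0.08, 0.36, -0.21] |dp| 0.0163
```

```bash
python3 -m creep '[{"delta_pos":[0,0,0.016],"dr":[0,0.4,-0.2],"fingers":0.06},{"delta_pos":[0,0,0.016],"dr":[0,0.3,-0.2],"fingers":0.06},{"delta_pos":[0,0,0.014],"dr":[0,0.3,-0.2],"fingers":0.06},{"delta_pos":[0,0,0],"dr":[0,0,0],"fingers":0.01},{"delta_pos":[0,0,0],"dr":[0,0,0],"fingers":0.01},{"delta_pos":[0,0,0],"dr":[0,0,0],"fingers":0.01},{"delta_pos":[0,0,0],"dr":[0,0,0],"fingers":0.01},{"delta_pos":[0,0,0],"dr":[0,0,0],"fingers":0.01}]' 60
python3 -m creep '[{"delta_pos":[0,0,0],"dr":[0,0,0],"fingers":0.01},{"delta_pos":[0,0,0],"dr":[0,0,0],"fingers":0.01},{"delta_pos":[0,0,0],"dr":[0,0,0],"fingers":0.01},{"delta_pos":[0,0,0],"dr":[0,0,0],"fingers":0.01}]' 60
python3 -c "
from h import *
tilt();st()"
```

```text
time: 23.38
ee_pos: [0.5652, -0.2028, 0.0848]
tcp_rot: [-0.21, 0.706, 0.635, 0.231]
force: [-0.6, -0.3, -0.2]
finger_gap: 0.398
time: 23.72
ee_pos: [0.5623, -0.2037, 0.0857]
tcp_rot: [-0.212, 0.706, 0.636, 0.229]
force: [-0.2, 0.3, -0.1]
finger_gap: 0.215
tilt 36.32 rad 0.634 TCP right 0.077 down 0.0443 ang of bend->TCP 29.91 along u -0.042 dF [-0.2  0.3  3.9] M about bolt -0.29
t 23.72 pos [ 0.5623 -0.2037  0.0857] yaw 83.89 toolz [ 0.053  0.59  -0.806] F [-0.2  0.3 -0.1] T [-0.31 -0.18 -0.05] gap 0.0187 q [-0.77  0.84  1.46  0.5   1.31 -0.91]
```

The grip sits about 10 mm too shallow on the bar, so I reopen, go deeper and re-close.

```bash
python3 -m creep '[{"delta_pos":[0,0,0],"dr":[0,0,0],"fingers":0.05},{"delta_pos":[0,0,0],"dr":[0,0,0],"fingers":0.05},{"delta_pos":[0,0,0],"dr":[0,0,0],"fingers":0.05},{"delta_pos":[0.001,0,0.006],"dr":[0,0.5,0],"fingers":0.05},{"delta_pos":[0.001,0,0.006],"dr":[0,0.5,0],"fingers":0.05},{"delta_pos":[0,0,0],"dr":[0,0,0],"fingers":0.05}]'
python3 -c "
from h import *
tilt();st()
o,p,R=tool(); d=p-np.array([.612,-.1315,.13]); r=np.array([-.1028,-.9947,0]); t=np.radians(37.4); a,b=d@r,-d[2]; print('along',a*np.cos(t)+b*np.sin(t),'perp',-a*np.sin(t)+b*np.cos(t))"
```

```text
time: 24.22
ee_pos: [0.5655, -0.1954, 0.0773]
tcp_rot: [-0.215, 0.704, 0.634, 0.237]
force: [-0.0, -0.5, -0.0]
finger_gap: 0.541
tilt 37.28 rad 0.651 TCP right 0.0684 down 0.0527 ang of bend->TCP 37.6 along u -0.0397 dF [-0.  -0.5  4. ] M about bolt -0.3
t 24.22 pos [ 0.5655 -0.1954  0.0773] yaw 83.91 toolz [ 0.061  0.603 -0.796] F [-0.  -0.5 -0. ] T [-0.36 -0.09 -0.02] gap 0.0471 q [-0.76  0.86  1.47  0.52  1.3  -0.92]
along 0.08631555899578586 perp 0.00030583431803746924
```

Good: 86 mm along the arm, centred on the bar. I close, then press slowly and sustained.

```bash
python3 -m creep '[{"delta_pos":[0,0,0],"dr":[0,0,0],"fingers":0.01},{"delta_pos":[0,0,0],"dr":[0,0,0],"fingers":0.01},{"delta_pos":[0,0,0],"dr":[0,0,0],"fingers":0.01},{"delta_pos":[0,0,0],"dr":[0,0,0],"fingers":0.01},{"delta_pos":[0,0,0],"dr":[0,0,0],"fingers":0.01},{"delta_pos":[0,0,0],"dr":[0,0,0],"fingers":0.01},{"delta_pos":[0,0,0],"dr":[0,0,0],"fingers":0.01},{"delta_pos":[0,0,0],"dr":[0,0,0],"fingers":0.01}]' 60
python3 -c "
from h import *
tilt();st()"
python3 -m creep '[{"delta_pos":[0,0,0.004],"dr":[0,1.2,0],"fingers":0.01},{"delta_pos":[0,0,0.004],"dr":[0,1.2,0],"fingers":0.01},{"delta_pos":[0,0,0.004],"dr":[0,1,0],"fingers":0.01}]'
python3 -c "
from h import *
tilt();st()"
```

```text
time: 24.88
ee_pos: [0.5632, -0.1946, 0.0765]
tcp_rot: [-0.218, 0.703, 0.635, 0.235]
force: [-1.0, -0.5, 0.0]
finger_gap: 0.219
tilt 37.38 rad 0.652 TCP right 0.0678 down 0.0535 ang of bend->TCP 38.31 along u -0.0421 dF [-1.  -0.5  4. ] M about bolt -0.31
t 24.88 pos [ 0.5632 -0.1946  0.0765] yaw 83.93 toolz [ 0.055  0.605 -0.795] F [-1.  -0.5  0. ] T [-0.39 -0.07  0.05] gap 0.019 q [-0.76  0.86  1.47  0.51  1.3  -0.93]
time: 25.13
ee_pos: [0.5638, -0.1931, 0.0741]
tcp_rot: [-0.234, 0.695, 0.63, 0.257]
force: [-10.5, -7.8, 17.2]
finger_gap: 0.22
tilt 40.62 rad 0.709 TCP right 0.0662 down 0.0559 ang of bend->TCP 40.15 along u -0.0416 dF [-10.5  -7.8  21.2] M about bolt -1.9
t 25.13 pos [ 0.5638 -0.1931  0.0741] yaw 84.41 toolz [ 0.062  0.648 -0.759] F [-10.5  -7.8  17.2] T [-0.07  0.6   0.78] gap 0.0191 q [-0.78  0.88  1.46  0.55  1.34 -0.96]
```

```bash
python3 -m creep '[{"delta_pos":[0,0,0.006],"dr":[0,0.3,0],"fingers":0.01},{"delta_pos":[0,0,0.006],"dr":[0,0.3,0],"fingers":0.01}]'
python3 - <<'E'
from h import *
tilt();st()
E
```

```text
time: 25.3
ee_pos: [0.5639, -0.1928, 0.0738]
tcp_rot: [-0.235, 0.692, 0.631, 0.261]
force: [-11.9, -12.2, 26.0]
finger_gap: 0.222
tilt 41.15 rad 0.718 TCP right 0.066 down 0.0562 ang of bend->TCP 40.42 along u -0.0416 dF [-11.9 -12.2  30. ] M about bolt -2.73
t 25.3 pos [ 0.5639 -0.1928  0.0738] yaw 84.84 toolz [ 0.066  0.655 -0.753] F [-11.9 -12.2  26. ] T [0.19 0.95 0.87] gap 0.0193 q [-0.78  0.88  1.46  0.55  1.34 -0.97]
```

Force is rising with little motion. I need to check whether the gripper's body is touching the rod.

```bash
python3 - <<'E'
from h import *
im=env.read_camera("scene"); cv2.imwrite("pics/s17.png",cv2.resize(im[200:350,70:270],None,fx=4,fy=4,interpolation=cv2.INTER_CUBIC))
st()
E
```

```text
t 25.35 pos [ 0.5639 -0.1929  0.0739] yaw 84.82 toolz [ 0.066  0.655 -0.753] F [-11.3 -10.9  23.6] T [0.2  0.9  0.83] gap 0.019 q [-0.78  0.88  1.46  0.55  1.34 -0.97]
```

View pics/s17.png

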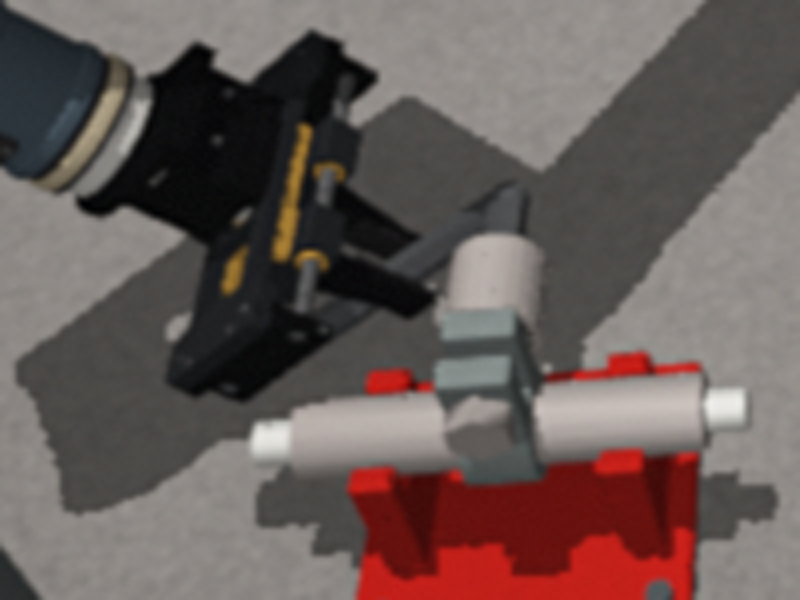

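The picture shows the body clear of the rod. The real limit is the bench: 0.2·sin 38° + the half thickness is about 130 mm, so the key's far end has reached the bench. That is the most this key can turn, so I relax, release and retreat.

```bash
python3 -m creep '[{"delta_pos":[0,0,-0.001],"dr":[0,-0.3,0],"fingers":0.01},{"delta_pos":[0,0,0],"dr":[0,0,0],"fingers":0.06},{"delta_pos":[0,0,0],"dr":[0,0,0],"fingers":0.06},{"delta_pos":[0,0,0],"dr":[0,0,0],"fingers":0.06},{"delta_pos":[0,0,0],"dr":[0,0,0],"fingers":0.06},{"delta_pos":[0,0,0],"dr":[0,0,0],"fingers":0.06},{"delta_pos":[0,0,-0.015],"dr":[0,0,0],"fingers":0.06},{"delta_pos":[0,0,-0.03],"dr":[0,0,0],"fingers":0.06}]'
python3 -m creep '[{"delta_pos":[0,0,-0.03],"dr":[0,0,0],"fingers":0.06},{"delta_pos":[0,0,-0.03],"dr":[0,0,0],"fingers":0.06},{"delta_pos":[0,0,-0.03],"dr":[-4,-4,-1],"fingers":0.06},{"delta_pos":[0.005,0,-0.02],"dr":[-5,-5,-1],"fingers":0.06},{"delta_pos":[0.005,0,-0.01],"dr":[-5,-5,-1],"fingers":0.06}]'
python3 v.py 40 .21 6
python3 - <<'E'
from h import *
im=env.read_camera("scene"); cv2.imwrite("pics/s18f.png",im); cv2.imwrite("pics/s18.png",cv2.resize(im[220:310,100:230],None,fx=6,fy=6,interpolation=cv2.INTER_CUBIC))
E
```

```text
time: 26.02
ee_pos: [0.5597, -0.2182, 0.106]
tcp_rot: [-0.239, 0.692, 0.629, 0.261]
force: [-0.4, -0.9, -0.8]
finger_gap: 0.645
time: 26.43
ee_pos: [0.5539, -0.2947, 0.2018]
tcp_rot: [-0.066, 0.726, 0.635, 0.256]
force: [1.1, 1.2, 0.5]
finger_gap: 0.688
[ 0.5648 -0.2031  0.1772]
t 26.43 pos [ 0.5539 -0.2947  0.2018] yaw 85.87 toolz [ 0.288  0.42  -0.861] F [1.1 1.2 0.5] T [-0.28  0.03  0.03] gap 0.0599 q [-0.9   0.62  1.49  0.54  1.25 -1.  ]
t 26.43 pos [ 0.5539 -0.2947  0.2018] row x6 [0.0138, -0.0028, 0.0078] [-4.18, -4.17, -1.84] |dp| 0.0161
```

View pics/s18.png

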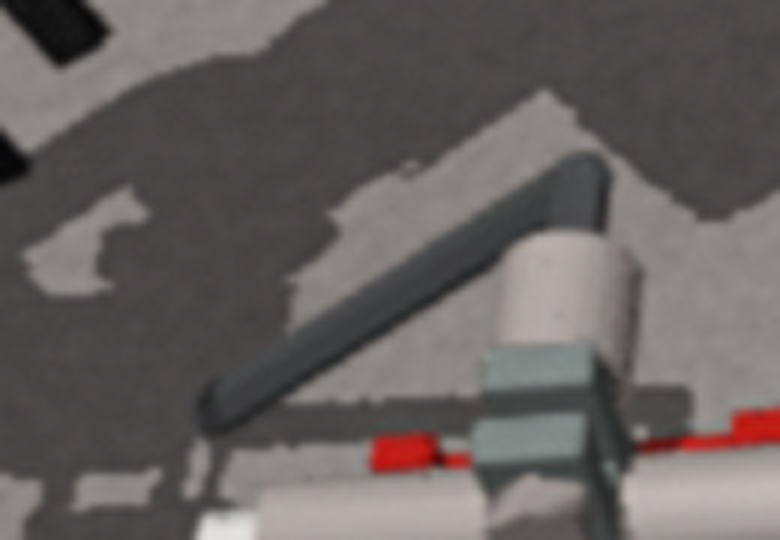

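```bash
python3 -m creep '[{"delta_pos":[0.014,-0.003,0.002],"dr":[-4.2,-4.2,-1.8],"fingers":0.03},{"delta_pos":[0.014,-0.003,0.002],"dr":[-4.2,-4.2,-1.8],"fingers":0.03},{"delta_pos":[0.014,-0.003,0.008],"dr":[-4.2,-4.2,-1.8],"fingers":0.03},{"delta_pos":[0.014,-0.003,0.01],"dr":[-4.2,-4.2,-1.8],"fingers":0.03},{"delta_pos":[0.014,-0.003,0.01],"dr":[-4.2,-4.2,-1.8],"fingers":0.03},{"delta_pos":[0.014,-0.003,0.01],"dr":[-4.2,-4.2,-1.8],"fingers":0.03},{"delta_pos":[0,0,0],"dr":[-1,-2,0],"fingers":0.03},{"delta_pos":[0,0,0],"dr":[0,0,0],"fingers":0.03}]'
python3 - <<'E'
from ov import *
st()
m=env.camera_model("wrist"); i=env.read_camera("wrist"); cv2.imwrite("pics/w19.png",i); np.savez("m19.npz",**m)
c=proj(m,[[.612,-.1315,.13]])[0]; print(c)
x,y=int(c[0]),int(c[1]); bx=(x-22,y-36,x+24,y+36)
overlay(i,m,27,(0,-.0003,-.0014),bx,8,"pics/a.png")
I=cv2.resize(i[bx[1]:bx[3],bx[0]:bx[2]],None,fx=8,fy=8,interpolation=cv2.INTER_CUBIC)
cv2.imwrite("pics/o19.png",np.hstack([cv2.imread("pics/a.png"),I]))
from scipy.optimize import least_squares
ms=env.camera_model("scene"); M=np.array([.612,-.1315,.13])
pb=np.array([585/6+100,178/6+220]);pt=np.array([210/6+100,415/6+220])
def f(x):
    b=M-x[1]*u+x[2]*r; t=b+.2*(np.cos(x[0])*r-np.sin(x[0])*z)
    return (proj(ms,[b,t])-[pb,pt]).ravel()
s=least_squares(f,[.6,.045,0]); print("scene key angle",np.degrees(s.x[0]),s.x)
E
```

```text
time: 27.15
ee_pos: [0.5651, -0.2066, 0.1889]
tcp_rot: [0.233, 0.704, 0.627, 0.239]
force: [0.1, 0.2, -0.0]
finger_gap: 0.35
t 27.15 pos [ 0.5651 -0.2066  0.1889] yaw 84.25 toolz [ 0.629 -0.029 -0.777] F [ 0.1  0.2 -0. ] T [0.03 0.31 0.04] gap 0.0305 q [-0.74  0.48  2.02  1.37  0.42 -1.85]
[308.25985333 120.03742913]
scene key angle 37.0333454519398 [ 0.64635381  0.03908228 -0.00124582]
```

View pics/o19.png

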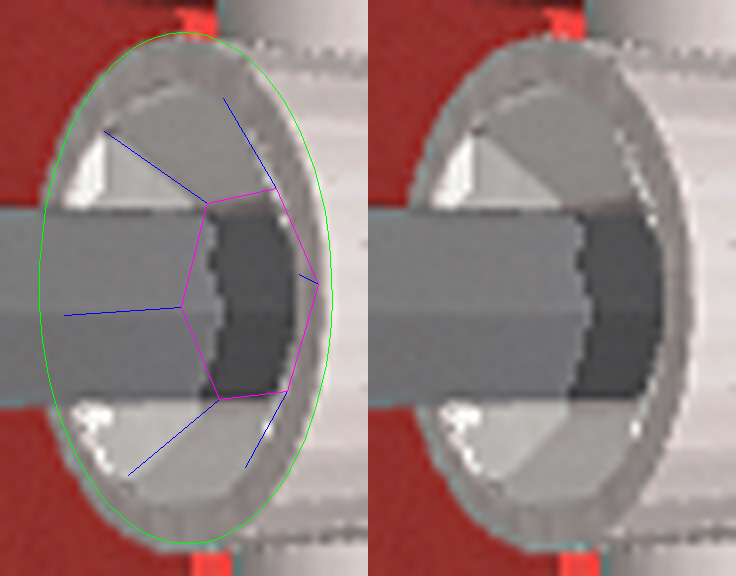

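View pics/w19.png

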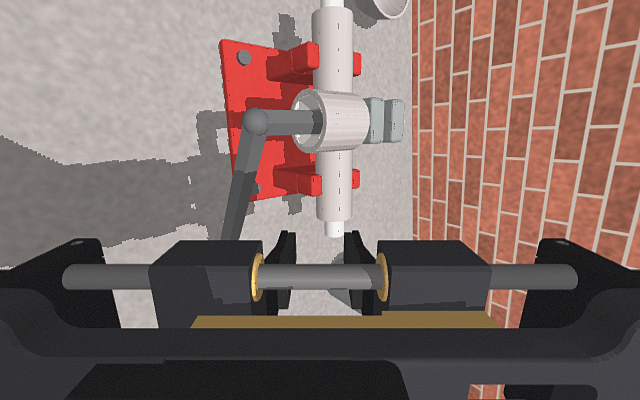

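The bolt now reads about 27° (±2°), with the key seated and held at the bench limit. I back off well clear and take a last look.

```bash
python3 -m creep '[{"delta_pos":[0,0,-0.03],"dr":[0,0,0],"fingers":0.03},{"delta_pos":[0,0,-0.03],"dr":[0,0,0],"fingers":0.03},{"delta_pos":[0,0,-0.03],"dr":[0,0,0],"fingers":0.03},{"delta_pos":[0,0,0],"dr":[0,0,0],"fingers":0.03},{"delta_pos":[0,0,0],"dr":[0,0,0],"fingers":0.03}]'
python3 - <<'E'
from h import *
st()
cv2.imwrite("pics/s20.png",env.read_camera("scene"))
E
```

```text
time: 27.62
ee_pos: [0.5109, -0.2073, 0.2583]
tcp_rot: [0.227, 0.704, 0.628, 0.241]
force: [0.6, 0.2, 0.6]
finger_gap: 0.348
t 27.62 pos [ 0.5109 -0.2073  0.2583] yaw 84.59 toolz [ 0.624 -0.017 -0.781] F [0.6 0.2 0.6] T [ 0.    0.29 -0.  ] gap 0.0303 q [-0.84  0.28  2.05  1.03  0.56 -1.57]
```

View pics/s20.png

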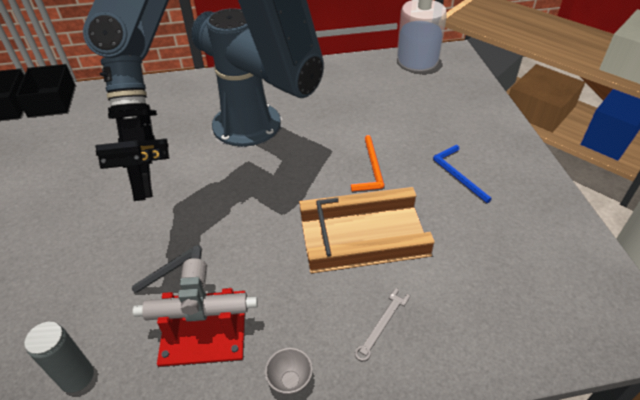

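The key sits in the bolt (bend about 195,252, end about 135,288). The thin key is still on the rack at (322,205), the look-alikes have not moved, and the gripper is clear of everything.

```bash
python3 -c "
from workcell import env
print(env.sign_off())"
```

```text
the job is handed in; nothing more can be done
None
```

The big hex key is in the bolt and the bolt has been tightened. My last camera check reads about 27° ± 2° of turn, slightly under the 30° asked. I handed the job in at about 27.7 s.

- **What I did:** I took the key from the rack, turned it about 95° and put its short arm about 40 mm into the socket, with the long arm level to the right. I then gripped the long arm and pressed it down in three goes. The thin key and the look-alikes were not touched.
- **Final state:** The key is seated and stays where I left it at about 37–38° below level, and the gripper is clear of everything.
- **Checks that disagreed:** The play in the socket looked like about 11°, not the stated 0.1 rad (5.7°). With the stated play, the bolt would be at about 32°.
- **Limit reached:** On the last press the force rose to 26 N with almost no movement. The geometry says the key's far end had met the bench at about 38°, so this insertion could turn the bolt no further.
- **One slip on the way:** One of the regrips was about 10 mm too shallow, so I redid it before pressing.

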